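Put the bicycle tools away

TASK

The bicycle job is done, so put its tools away. Hang every ring spanner on the shelf by its ring on the wooden peg rack, one to a peg, easing it off so that its weight does not swing it off the peg and it comes to rest hanging straight down; press every steel tyre lever level and fully home into a pair of spring clips on the clip board, roughly centred, one to a pair. Do not drop or fling the tools, and do not shove or knock over the oil can, the dish and the jar.

Things in the scene. Friction and masses are not known exactly. Their poses are not given: they have to be found in the camera images.
- spanner1_grip (a point): Steel ring spanner 201 mm long, 0.2 kg, flat on the shelf at first; black dipped grip 96 x 22 mm, 12 mm thick, from 64 mm behind this point to 32 mm ahead; then a neck 16 mm wide, 8 mm thick, then the ring. Point: on the grip, half-way up (6 mm). It balances about 35 mm ahead. x: towards the ring; z: square to the ring's face. May be absent.
- spanner1_ring (a point): Centre of spanner 1's ring (54 mm outside, 36 mm inside diameter, 12 mm thick), half-way through it, 110 mm along +x from its grip point. Same axes as the grip point: x points straight up when the spanner hangs by its ring. May be absent.
- lever1_mid (a point): Steel tyre lever, a bar 150 mm long, 14 mm wide, 10 mm thick, with a thinner spoon tip at its +x end, 0.09 kg, flat on the shelf at first. Point: its middle, half-way up (5 mm). x: along the bar; z: up. The full section reaches from 75 mm behind the middle to 55 mm ahead. May be absent.
- spanner2_grip (a point): Steel ring spanner 201 mm long, 0.2 kg, flat on the shelf at first; black dipped grip 96 x 22 mm, 12 mm thick, from 64 mm behind this point to 32 mm ahead; then a neck 16 mm wide, 8 mm thick, then the ring. Point: on the grip, half-way up (6 mm). It balances about 35 mm ahead. x: towards the ring; z: square to the ring's face. May be absent.
- spanner2_ring (a point): Centre of spanner 2's ring (54 mm outside, 36 mm inside diameter, 12 mm thick), half-way through it, 110 mm along +x from its grip point. Same axes as the grip point: x points straight up when the spanner hangs by its ring. May be absent.
- lever2_mid (a point): Steel tyre lever, a bar 150 mm long, 14 mm wide, 10 mm thick, with a thinner spoon tip at its +x end, 0.09 kg, flat on the shelf at first. Point: its middle, half-way up (5 mm). x: along the bar; z: up. The full section reaches from 75 mm behind the middle to 55 mm ahead. May be absent.
- spanner3_grip (a point): Steel ring spanner 201 mm long, 0.2 kg, flat on the shelf at first; black dipped grip 96 x 22 mm, 12 mm thick, from 64 mm behind this point to 32 mm ahead; then a neck 16 mm wide, 8 mm thick, then the ring. Point: on the grip, half-way up (6 mm). It balances about 35 mm ahead. x: towards the ring; z: square to the ring's face. May be absent.
- spanner3_ring (a point): Centre of spanner 3's ring (54 mm outside, 36 mm inside diameter, 12 mm thick), half-way through it, 110 mm along +x from its grip point. Same axes as the grip point: x points straight up when the spanner hangs by its ring. May be absent.
- lever3_mid (a point): Steel tyre lever, a bar 150 mm long, 14 mm wide, 10 mm thick, with a thinner spoon tip at its +x end, 0.09 kg, flat on the shelf at first. Point: its middle, half-way up (5 mm). x: along the bar; z: up. The full section reaches from 75 mm behind the middle to 55 mm ahead. May be absent.
- pegrack: Wooden peg rack, fixed: two uprights 310 mm apart on feet, 282 mm high, a rail with three pegs, and a lower batten (100 to 130 mm up) against which tools hang. Origin: on the shelf under the rail's front face, mid-length. x: level, from the peg tips into the rail; y along the rail; z up. The pegs are 95 mm apart.
- peg1 (a point): Peg 1 of the rack: round, 10 mm thick, standing 70 mm out of the rail and rising at 40 degrees above the level; root 235 mm above the shelf. Point: on its axis, 35 mm from the root. x: level, into the rail; z up; so the tip points along (-cos 40, 0, sin 40 degrees).
- peg2 (a point): Peg 2 of the rack: round, 10 mm thick, standing 70 mm out of the rail and rising at 40 degrees above the level; root 235 mm above the shelf. Point: on its axis, 35 mm from the root. x: level, into the rail; z up; so the tip points along (-cos 40, 0, sin 40 degrees).
- peg3 (a point): Peg 3 of the rack: round, 10 mm thick, standing 70 mm out of the rail and rising at 40 degrees above the level; root 235 mm above the shelf. Point: on its axis, 35 mm from the root. x: level, into the rail; z up; so the tip points along (-cos 40, 0, sin 40 degrees).
- clipboard: Clip board, fixed: plywood base 140 x 205 mm, 10 mm thick, with two wooden battens (tops 20 mm up) and three pairs of spring clips 70 mm apart, a pair per lever. Origin: under its middle; x: the way the levers lie; z up. The clips of a pair stand 45 mm either side of its seat point along x, each 14 mm long; the space between is free for fingers.
- seat1 (a point): Clip pair 1: where a lever's middle lies when fully home, 39 mm above the shelf, midway between its clips. x: along the lever (either end first); z up. Each clip: two sprung jaws, mouth 26 mm wide at 62 mm height, lips 11 mm apart at 46 mm that give way under a lever pressed straight down (about 10 N) and close over it; pulled up, it comes out again at 10 to 15 N; seat 34 mm up.
- seat2 (a point): Clip pair 2: where a lever's middle lies when fully home, 39 mm above the shelf, midway between its clips. x: along the lever (either end first); z up. Each clip: two sprung jaws, mouth 26 mm wide at 62 mm height, lips 11 mm apart at 46 mm that give way under a lever pressed straight down (about 10 N) and close over it; pulled up, it comes out again at 10 to 15 N; seat 34 mm up.
- seat3 (a point): Clip pair 3: where a lever's middle lies when fully home, 39 mm above the shelf, midway between its clips. x: along the lever (either end first); z up. Each clip: two sprung jaws, mouth 26 mm wide at 62 mm height, lips 11 mm apart at 46 mm that give way under a lever pressed straight down (about 10 N) and close over it; pulled up, it comes out again at 10 to 15 N; seat 34 mm up.
- pumpcan: Small steel oil pump can with a thin spout and a thumb lever, 68 mm across, 135 mm high; origin under its body. Not to be moved.
- dish: White ceramic dish, 84 mm across, 26 mm high; origin under its middle. Not to be moved.
- jar: Small glass jar with a metal cap, 48 mm across, 50 mm high; origin under its middle. Not to be moved.
Things that resemble listed ones, but are neither listed nor needed, are in the scene too. Leave any orange or red look-alike of the part that bears lever2_mid alone.

How it is judged:
At the end, for the whole second after the job is handed in: Each spanner hangs at rest on its own peg (ring centre within 50 mm of the peg's middle, rings over 50 mm apart, within 0.3 rad of vertical, ring up); each lever rests in a clip pair (middle within 20 mm of the seat from above, 4 mm in height, in line within 0.09 rad) ((distance between spanner1_ring and peg1 below 0.05 m or distance between spanner1_ring and peg2 below 0.05 m or distance between spanner1_ring and peg3 below 0.05 m) and angle between each of spanner1_ring, spanner2_ring, spanner3_ring's own x axis and vertical below 0.3 rad and linear speed of each of spanner1, spanner2, spanner3 below 0.03 m/s and angular speed of each of spanner1, spanner2, spanner3 below 0.3 rad/s and horizontal distance between spanner1_ring and spanner2_ring above 0.05 m and horizontal distance between each of spanner1_ring, spanner2_ring and spanner3_ring above 0.05 m and (distance between spanner2_ring and peg1 below 0.05 m or distance between spanner2_ring and peg2 below 0.05 m or distance between spanner2_ring and peg3 below 0.05 m) and (distance between spanner3_ring and peg1 below 0.05 m or distance between spanner3_ring and peg2 below 0.05 m or distance between spanner3_ring and peg3 below 0.05 m) and ((horizontal distance between lever1_mid and seat1 below 0.02 m and z of lever1_mid in the frame of seat1 between -0.004 and 0.004 m) or (horizontal distance between lever1_mid and seat2 below 0.02 m and z of lever1_mid in the frame of seat2 between -0.004 and 0.004 m) or (horizontal distance between lever1_mid and seat3 below 0.02 m and z of lever1_mid in the frame of seat3 between -0.004 and 0.004 m)) and angle between the x axis of each of lever1_mid, lever2_mid, lever3_mid and the x axis of seat1, either way round below 0.09 rad and linear speed of each of lever1, lever2, lever3 below 0.02 m/s and ((horizontal distance between lever2_mid and seat1 below 0.02 m and z of lever2_mid in the frame of seat1 between -0.004 and 0.004 m) or (horizontal distance between lever2_mid and seat2 below 0.02 m and z of lever2_mid in the frame of seat2 between -0.004 and 0.004 m) or (horizontal distance between lever2_mid and seat3 below 0.02 m and z of lever2_mid in the frame of seat3 between -0.004 and 0.004 m)) and ((horizontal distance between lever3_mid and seat1 below 0.02 m and z of lever3_mid in the frame of seat1 between -0.004 and 0.004 m) or (horizontal distance between lever3_mid and seat2 below 0.02 m and z of lever3_mid in the frame of seat2 between -0.004 and 0.004 m) or (horizontal distance between lever3_mid and seat3 below 0.02 m and z of lever3_mid in the frame of seat3 between -0.004 and 0.004 m))); the robot touches nothing.
It fails at once if the oil can, the dish or the jar is shoved more than 5 cm or knocked over (distance of any of pumpcan, dish, jar from where it was at the start of the episode above 0.05 m or angle between any of pumpcan, dish, jar's own z axis and vertical above 0.6 rad).
It fails at once if a spanner or a tyre lever is dropped or flung (moves faster than 1.6 m/s) (linear speed of any of spanner1, spanner2, spanner3, lever1, lever2, lever3 above 1.6 m/s).
Of spanner1, spanner2, spanner3 only 2 to 3 are there at a start; the rules pass over those that are not, and their reading is None.
Of lever1, lever2, lever3 only 2 to 3 are there at a start; the rules pass over those that are not, and their reading is None.
At some moment in a run one of lever1, lever2, lever3 may be knocked a few centimetres aside while the robot is not near it.
It also fails if it takes over 210 s, if anything falls off the work surface, if the arm or the gripper's body presses on something with over 40 N, if the wrist force passes 120 N, or if a joint passes its speed limit or range.

ROBOT

A 6-joint arm with a two-finger parallel gripper is mounted at the origin on the work surface. World frame = base frame: x ahead of the robot, y to its left, z up, the work surface at z = 0. Lengths are in m, angles in rad, forces in N, time in s.
With the tool pointing down it reaches from about 0.4 to 0.825 m from the base axis. Payload 7 kg.
Tool frame: the origin (TCP) lies on the centre line of the jaws, within the pads' length; the fingertips stand tip_reach ahead of it and the grasp point (between the pads) is the TCP (tip_reach is the distance from the TCP to the fingertips, in m); z points along the fingers, y is the line along which they close (so a half turn about z gives the same grasp; the last joint's range is limited). The gripper opens to 88 mm and grips with 3 to 60 N. Pads are 19 mm wide; open, the fingers measure 130 mm over their backs; the gripper's body (78 mm by 193 mm) begins 47 mm behind the grasp point.
Start: joints at [1.584, 0.359, 0.012, 0, -1.224, -0.288], TCP at [0.183, 0.65, 0.246] pointing down, gripper open.
Joint ranges: [-3.07, 3.07], [-1.43, 2.12], [-1.02, 1.25], [-3.03, 1.67], [-3.05, -0], [-3.03, 3.03]. Speed limits (rad/s): [2.39, 2.39, 3.01, 3.14, 3.14, 3.14].

INTERFACE

Orientations are given as [roll, pitch, yaw] about the fixed x, y, z axes, in that order (R = Rz(yaw) Ry(pitch) Rx(roll)).
In Python, from station import get_state, grab_frame, calibration, job_done, find_in, mark_of, tip_reach gives the robot as it stands.
- The arm moves only by the shell command python3 -m handwheel 'ROWS' [OPENING] [FORCE]. ROWS is JSON, a list of rows, each an object with "delta_pos": the shift along the world's x, y, z in units of 30 mm (1.0 is 30 mm), a list of three; "dr": the turn, a rotation vector about the world's x, y, z in degrees, a list of three. In form: [{"delta_pos": [tx, ty, tz], "dr": [rx, ry, rz]}, ...]. A call has 1 to 10 rows; each row shifts and turns the commanded pose from where the row before left it; what a row does not reach is not made up. A row lasts 1/10 s, in which the tool goes at most 50 mm and 8.59 degrees, less where a joint would pass 70% of its speed; a pose out of reach is approached as far as the arm can. A call is refused whole if a number of a shift passes 1 or a number of a turn 8.59, either way. A call with a gripper value outside its range is refused whole. OPENING is the closure, from -1 (fully open) to 1 (shut), set as the call begins (- or left out, the last holds). The fingers move at their own pace and stop on an object; FORCE is the grip in N (left out, the last holds). Time passes only in rows, so rows that do not move let the fingers close. It gives the time, the measured TCP pose, the force, the opening and the grip force at its end, in the units of the state.
- get_state(): the state, without advancing time (a new reading comes with each control period).
- grab_frame(name): name is "side" or "top"; returns the picture (420x560x3 uint8, red, green, blue); there is no depth.
- calibration(name): a dict with "fx", "fy", "cx", "cy" (pixels), "extrinsics" (4x4, takes a point from world to camera coordinates). Camera axes: x right, y down, z forward; pixel columns grow to the right and rows downward; lengths in m; the calibration is good to about 2 mm. A picture is of the moment at which its call begins. calibration takes no time and is no camera call.
- job_done(): hands the job in; it is judged then, once.
Trained networks look in the newest picture that a camera, given by its name, has taken for a name from the list of things; names that differ only in an ending like _2 or _b are one class to them, and where a whole thing is asked for, a point or a joint stands for the part that bears it (a point fixed in the world has none). Each returns a list of dicts, best first, with "conf" (0 to 1); they miss things now and then, are a little off and sometimes report something else, mostly with a low value. They report only what shows in the picture. A call takes as long as a camera call. They do not tell look-alikes from the thing itself.
- find_in(camera, query): "location" ([column, row] in pixels, amid what is visible of it).
- mark_of(camera, query): "location" ([column, row] in pixels: a listed point, or the origin of a listed thing).
The state is a dict: "t": time; "q": joint angles; "qd": joint speeds; "joint_efforts": joint torques, N m; "eef_pos": TCP position; "ee_rot": TCP orientation; "force": force on the tool from outside, world axes, zero at the start; "moment": the same for the moment, N m; "width": finger opening in m; "gripper_force": force on a finger pad.
Only numpy, scipy, OpenCV 4.12 (cv2) and the standard library are available. Lean on these libraries where they do the work, as an engineer would, in place of code of your own. Each camera call takes 0.05 s, during which the arm holds its last target. There are 200 camera calls.

## Working session

There is one attempt and no reset: what is moved stays moved. The work goes in short steps, Python scripts to look and compute and a shell command to move; the robot and the scene stay as the last step left them, time stands still between calls to the robot, and variables do not carry over. Pictures are saved under pics/ and viewed, at most 14 in all, crops included, and the job is handed in when it is done.

```bash
ls; mkdir -p pics; cat > h.py <<'E'
import numpy as np, cv2
from station import *
def ray(cam,px):
    c=calibration(cam);E=np.array(c["extrinsics"]);R,t=E[:3,:3],E[:3,3]
    d=R.T@np.array([(px[0]-c["cx"])/c["fx"],(px[1]-c["cy"])/c["fy"],1]);return -R.T@t,d
def onz(cam,px,z):
    o,d=ray(cam,px);return o+d*(z-o[2])/d[2]
def proj(cam,p):
    c=calibration(cam);E=np.array(c["extrinsics"]);q=E[:3,:3]@np.array(p)+E[:3,3]
    return [c["fx"]*q[0]/q[2]+c["cx"],c["fy"]*q[1]/q[2]+c["cy"]]
def tri(a,b):
    (o1,d1),(o2,d2)=ray("top",a),ray("side",b)
    A=np.array([d1,-d2]).T;s=np.linalg.lstsq(A,o2-o1,rcond=None)[0]
    p,q=o1+s[0]*d1,o2+s[1]*d2;return (p+q)/2,np.linalg.norm(p-q)
def save(cam,name,crop=None,k=1):
    im=grab_frame(cam)[:,:,::-1]
    if crop: im=im[crop[1]:crop[3],crop[0]:crop[2]]
    cv2.imwrite("pics/"+name+".png",cv2.resize(im,None,fx=k,fy=k,interpolation=cv2.INTER_CUBIC))
E
python3 - <<'E'
from h import *
np.set_printoptions(precision=3,suppress=True)
save("top","t0",None,1.4);save("side","s0",None,1.4)
print(get_state(),tip_reach)
for c in("top","side"):
    print(c,ray(c,(280,210)))
H=dict(spanner1_grip=.006,spanner1_ring=.006,lever1_mid=.005,pegrack=0,peg1=.2575,clipboard=0,seat1=.039,pumpcan=0,dish=0,jar=0)
for n,z in H.items():
    for c in("top","side"):
        for r in mark_of(c,n): print(c,n,round(r["conf"],2),np.array(r["location"]).round(),onz(c,r["location"],z))
E
```

```text
pics
{'t': 0.1, 'q': array([ 1.584,  0.359,  0.011, -0.   , -1.224, -0.288]), 'qd': array([ 0.001, -0.003,  0.002,  0.002, -0.   ,  0.   ]), 'joint_efforts': array([ -0.001, -58.416,  29.375,   7.016,   0.01 ,  -0.   ]), 'eef_pos': array([0.183, 0.649, 0.245]), 'ee_rot': array([ 3.14 , -0.   , -0.275]), 'force': array([-1.319,  0.519, -1.004]), 'moment': array([-0.014,  0.01 ,  0.014]), 'gripper_force': 0.0, 'width': 0.08780831137793696} 0.019
top (array([0.099, 0.006, 1.658]), array([ 0.218, -0.009, -0.976]))
side (array([0.343, 0.891, 0.664]), array([ 0.075, -0.882, -0.466]))
top spanner1_grip 0.86 [271. 220.] [0.435 0.021 0.006]
side spanner1_grip 0.72 [276. 276.] [0.424 0.033 0.006]
top spanner1_ring 0.91 [279. 191.] [ 0.535 -0.007  0.006]
side spanner1_ring 0.62 [236. 263.] [ 0.546 -0.015  0.006]
top lever1_mid 0.63 [178. 238.] [0.383 0.335 0.005]
side lever1_mid 0.81 [289. 374.] [0.368 0.349 0.005]
top pegrack 0.9 [323. 158.] [ 0.649 -0.166  0.   ]
side pegrack 0.33 [200. 308.] [0.599 0.173 0.   ]
top peg1 0.98 [297. 135.] [ 0.639 -0.065  0.258]
top peg1 0.77 [332. 141.] [ 0.61
[... 288 characters left out ...]
198. 343.] [0.572 0.284 0.   ]
top seat1 0.96 [173. 183.] [0.566 0.35  0.039]
top seat1 0.82 [197. 179.] [0.576 0.268 0.039]
top seat1 0.78 [216. 173.] [0.597 0.202 0.039]
top seat1 0.21 [205. 242.] [0.363 0.242 0.039]
side seat1 0.89 [192. 352.] [0.565 0.345 0.039]
side seat1 0.68 [199. 303.] [0.592 0.197 0.039]
side seat1 0.64 [195. 328.] [0.579 0.277 0.039]
top pumpcan 0.7 [418. 193.] [ 0.513 -0.484  0.   ]
side pumpcan 0.64 [264. 199.] [ 0.52  -0.447  0.   ]
top dish 0.65 [243. 174.] [0.602 0.115 0.   ]
side dish 0.9 [208. 289.] [0.598 0.1   0.   ]
top jar 0.57 [412. 219.] [ 0.421 -0.456  0.   ]
top jar 0.23 [271. 222.] [0.429 0.023 0.   ]
side jar 0.61 [288. 196.] [ 0.429 -0.482  0.   ]
```

View pics/t0.png

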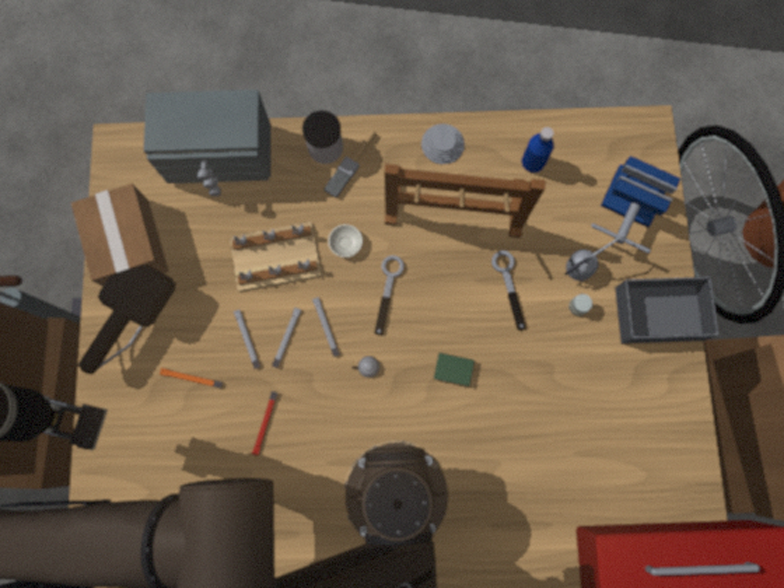

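View pics/s0.png

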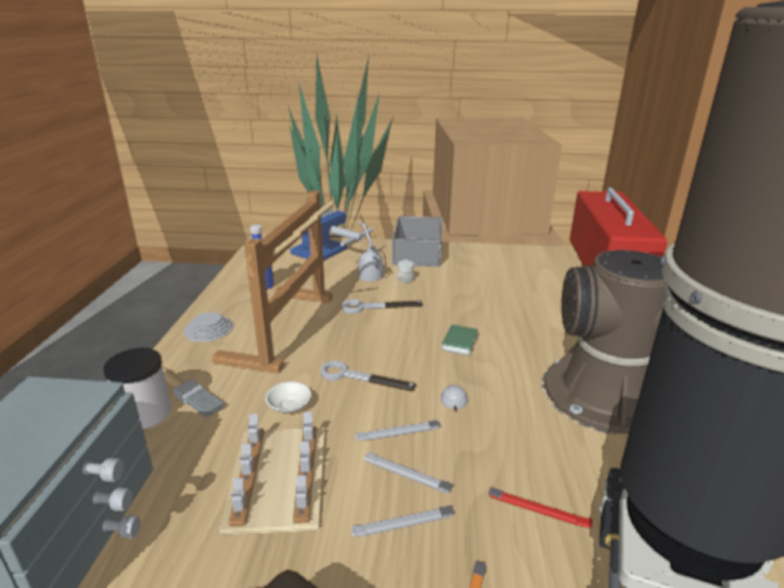

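The top view shows 2 spanners (rings at ~(280,190) and (361,187) in native pixels), 3 steel levers at (176,241), (206,241) and (233,233), the clip board at ~(197,183) and the peg rack at ~(330,140). The pegs point towards the robot. Orange and red look-alike levers lie at (137,270) and (190,302).

Next I refine the poses.

```bash
cat > m.py <<'E'
from h import *
np.set_printoptions(precision=4,suppress=True)
def pairs(n,lim=.02):
    T=mark_of("top",n);S=mark_of("side",n);out=[]
    for a in T:
        for b in S:
            p,e=tri(a["location"],b["location"])
            if e<lim: out.append((p,e,a["conf"],b["conf"]))
    return out
def seg(cam,p,rad,z,v=(85,255),smax=60):
    """grey elongated blob near world p -> centre, yaw, length on plane z"""
    im=grab_frame(cam);hsv=cv2.cvtColor(im,cv2.COLOR_RGB2HSV)
    m=((hsv[...,1]<smax)&(hsv[...,2]>=v[0])&(hsv[...,2]<=v[1])).astype(np.uint8)
    n,lab,st,ce=cv2.connectedComponentsWithStats(m)
    c=proj(cam,[*p[:2],z]);best=None
    for i in range(1,n):
        if st[i,4]<40 or st[i,4]>3000: continue
        d=np.linalg.norm(ce[i]-c)
        if d<rad and (best is None or d<best[0]): best=(d,i)
    if best is None: return None
    ys,xs=np.where(lab==best[1])
    W=np.array([onz(cam,(x,y),z)[:2] for x,y in zip(xs,ys)])
    mu=W.mean(0);u,s,vt=np.linalg.svd(W-mu,full_matrices=False);ax=vt[0];ax=ax*np.sign(ax[0])
    t=(W-mu)@ax;w=(W-mu)@[-ax[1],ax[0]]
    mid=mu+ax*(t.max()+t.min())/2
    return mid,np.degrees(np.arctan2(ax[1],ax[0])),np.ptp(t),np.ptp(w)
E
python3 - <<'E'
from m import *
save("top","x");save("side","x2")
for n in("peg1","seat1","spanner1_grip","spanner1_ring","lever1_mid"):
    for r in pairs(n): print(n,*r)
for n in("spanner1_grip","spanner1_ring","lever1_mid"):
    for c in("top","side"):
        for f in(mark_of,find_in):
            print(n,c,[(round(r["conf"],2),onz(c,r["location"],.006)[:2]) for r in f(c,n)])
for p in([.37,.335],[.38,.25],[.41,.17]):
    for c in("top","side"):print(p,c,seg(c,p,25 if c=="top" else 45,.010))
E
```

```text
peg1 [ 0.602  -0.2489  0.2537] 0.00873137318338106 0.85 0.68
peg1 [ 0.6291 -0.2556  0.2132] 0.014929971861296501 0.85 0.67
peg1 [ 0.6179 -0.1801  0.2451] 0.0018079975672673438 0.74 0.67
seat1 [0.5925 0.2007 0.0281] 0.011331879022013543 0.98 0.91
seat1 [0.5375 0.3225 0.1376] 0.013226257531821922 0.74 0.91
seat1 [0.5629 0.3431 0.0359] 0.006637987010997088 0.74 0.55
seat1 [0.5597 0.2658 0.0859] 0.008696886337474428 0.56 0.91
seat1 [ 0.5895  0.2846 -0.0305] 0.0010700586805785313 0.56 0.55
spanner1_grip [ 0.429   0.0174 -0.0024] 0.0052045946017095345 0.91 0.68
spanner1_ring [ 0.5385 -0.0136  0.0009] 0.0037077435554358595 0.54 0.82
lever1_mid [ 0.371   0.3384 -0.0038] 0.007500051829888026 0.64 0.97
spanner1_grip top [(0.91, array([0.43  , 0.0172]))]
spanner1_grip top [(0.73, array([0.467 , 0.0144])), (0.34, array([ 0.4262, -0.4609]))]
spanner1_grip side [(0.68, array([0.4253, 0.0293]))]
spanner1_grip side [(0.62, array([0.4641, 0.0296]))]
spanner1_ring top [(0.54, array([ 0.5352, -0.0136]))]
spanner1_ring top [(0.83, array([0.457 , 0.0075])), (0.45, array([ 0.4305, -0.4671]))]
spanner1_rin
[... 578 characters left out ...]
0.335] side (array([0.3702, 0.349 ]), np.float64(19.810455731313148), np.float64(0.1519208896233155), np.float64(0.02172808766657778))
[0.38, 0.25] top (array([0.3712, 0.2476]), np.float64(-22.1508571934784), np.float64(0.1481527196120013), np.float64(0.01711438157138103))
[0.38, 0.25] side (array([0.3723, 0.2548]), np.float64(-22.29622104798262), np.float64(0.15303956495518273), np.float64(0.023206287404968988))
[0.41, 0.17] top (array([0.3974, 0.1544]), np.float64(19.06422115879549), np.float64(0.14314168327390941), np.float64(0.016960623269050124))
[0.41, 0.17] side (array([0.3932, 0.1609]), np.float64(18.798929093545283), np.float64(0.15100987007641434), np.float64(0.024735563466329227))
```

```bash
python3 - <<'E'
from m import *
a=cv2.imread("pics/x.png");b=cv2.imread("pics/x2.png")
R=lambda im,c,k:cv2.resize(im[c[1]:c[3],c[0]:c[2]],None,fx=k,fy=k,interpolation=cv2.INTER_CUBIC)
A=R(a,(160,150,235,210),5);B=R(b,(155,280,235,385),5)
C=np.zeros((525,780,3),np.uint8);C[:300,:375]=A;C[:,378:778]=B;cv2.imwrite("pics/board.png",C)
A=R(a,(270,112,395,172),5);B=R(b,(150,130,240,270),4)
A=R(a,(270,112,395,172),3.4);C=np.zeros((560,790,3),np.uint8);C[:A.shape[0],:A.shape[1]]=A;C[:560,430:790]=B;cv2.imwrite("pics/rack.png",C)
print(A.shape)
for n in("spanner2_grip","spanner2_ring","lever2_mid","lever3_mid"):
    for c in("top","side"):
        print(n,c,[(round(r["conf"],2),onz(c,r["location"],.006)[:2]) for r in mark_of(c,n)])
for p in([.53,0],[.53,-.29]):
    for c in("top","side"):print(p,c,seg(c,p,25 if c=="top" else 45,.010))
for p in([.43,.02],[.43,-.33]):
    for c in("top","side"):print("grip",p,c,seg(c,p,25 if c=="top" else 45,.010,(0,70),255))
E
```

```text
(204, 425, 3)
spanner2_grip top [(0.67, array([ 0.4372, -0.3171])), (0.38, array([0.4348, 0.0157]))]
spanner2_grip side [(0.7, array([ 0.4156, -0.4387])), (0.64, array([ 0.4139, -0.314 ])), (0.27, array([0.3699, 0.3571]))]
spanner2_ring top [(0.76, array([ 0.5364, -0.2834]))]
spanner2_ring side [(0.75, array([ 0.5456, -0.2904]))]
lever2_mid top [(0.65, array([0.3971, 0.1466])), (0.58, array([0.2928, 0.4824])), (0.48, array([0.1824, 0.2961]))]
lever2_mid side [(0.93, array([0.3933, 0.1527])), (0.92, array([0.1699, 0.2935])), (0.62, array([ 0.8197, -0.6498]))]
lever3_mid top [(0.75, array([0.3719, 0.2513])), (0.54, array([0.5655, 0.2891]))]
lever3_mid side [(0.69, array([0.3762, 0.2547])), (0.5, array([0.3705, 0.3463]))]
[0.53, 0] top (array([ 0.5129, -0.0063]), np.float64(-12.983571149035209), np.float64(0.106810160660152), np.float64(0.05579241067204753))
[0.53, 0] side (array([0.5095, 0.0031]), np.float64(-16.939475273464016), np.float64(0.11927501516000005), np.float64(0.07016944218001107))
[0.53, -0.29] top (array([ 0.5153, -0.2878]), np.float64(10.571151450045294), np.float64(0.10884281281209401), np.float64(0.056208088024347125))
[0.53, -0.29] side (array([ 0.5129, -0.2794]), np.float64(11.625771266025335), np.float64(0.10898663011850523), np.float64(0.0793815474575873))
grip [0.43, 0.02] top (array([0.4155, 0.0158]), np.float64(-12.70239783609542), np.float64(0.0872765472700119), np.float64(0.0168105737931261))
grip [0.43, 0.02] side None
grip [0.43, -0.33] top (array([ 0.416 , -0.3079]), np.float64(11.225838300133654), np.float64(0.09237391271160078), np.float64(0.018840131026478642))
grip [0.43, -0.33] side None
```

View pics/board.png

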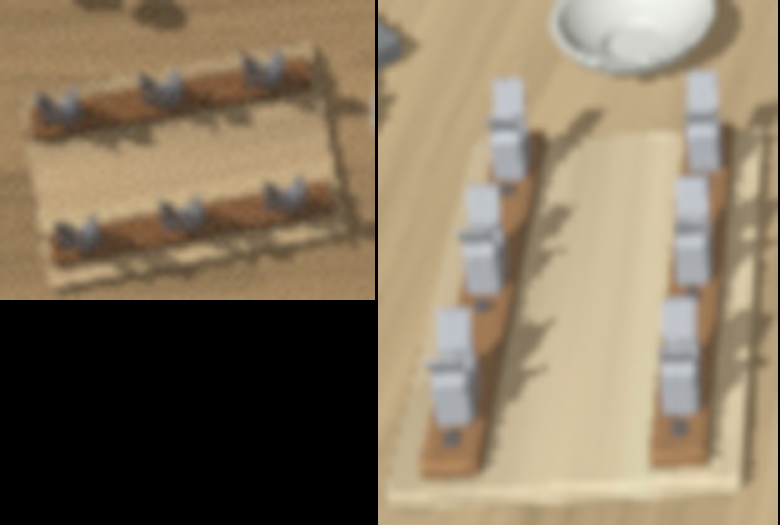

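View pics/rack.png

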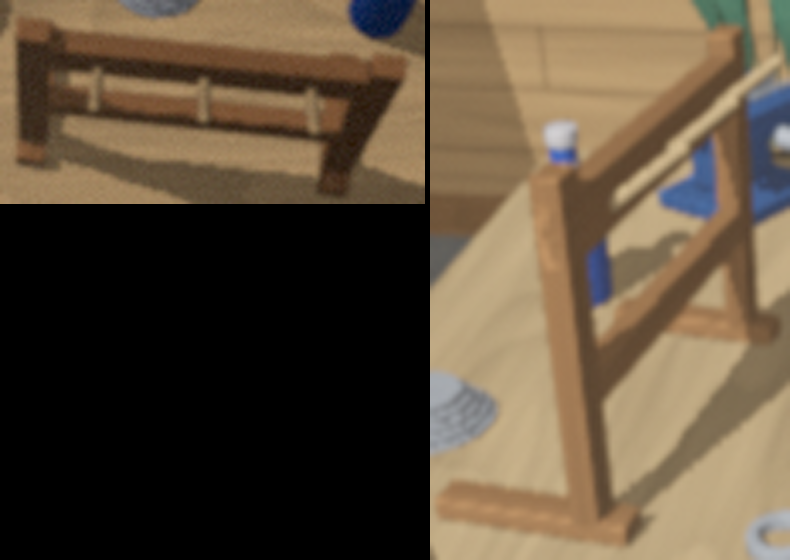

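The left crop shows the 6 clips clearly, at about (58,107), (163,90), (265,70), (77,235), (182,214) and (285,197). The rack crop shows three pegs, with roots near (97,68), (204,78), (311,88) and tips near (95,110), (205,122), (315,133). I'll fit both fixtures to these points.

```bash
python3 - <<'E'
from m import *
from scipy.optimize import least_squares as LS
def W(v,p): c,s=np.cos(v[2]),np.sin(v[2]);return [v[0]+c*p[0]-s*p[1],v[1]+s*p[0]+c*p[1],p[2]]
tc=[(58,107),(163,90),(265,70),(77,235),(182,214),(285,197)]
tm=[(sx,y,.054) for sx in(.045,-.045) for y in(.07,0,-.07)]
sc={(.045,-.07):508,(.045,0):485,(.045,.07):453,(-.045,-.07):703,(-.045,0):692,(-.045,.07):680}
def fb(v,full=0):
    r=[]
    for a,m in zip(tc,tm): r+=list(np.subtract(proj("top",W(v,m)),(160+a[0]/5-.4,150+a[1]/5-.4)))
    for k,c in sc.items(): r.append(proj("side",W(v,(*k,.054)))[0]-(155+(c-378)/5-.4))
    for k,a in(((-.07,.1025,.01),(742,488)),((.07,.1025,.01),(390,490))): r+=list(np.subtract(proj("side",W(v,k)),(155+(a[0]-378)/5-.4,280+a[1]/5-.4)))
    return np.array(r)
for sub in (slice(None),slice(0,12),slice(12,None)):
    s=LS(lambda v:fb(v)[sub],[.58,.273,.19]);print("board",s.x[:2],np.degrees(s.x[2]),np.abs(s.fun).max())
s=LS(fb,[.58,.273,.19]);print([np.array(W(s.x,(0,y,.039)))for y in(-.07,0,.07)]);print(s.fun.round(1))
c4,s4=np.cos(np.radians(40)),np.sin(np.radians(40))
def fr(v):
    r=[]
    for y,a,b in((.095,(97,68),(95,110)),(0,(204,78),(205,122)),(-.095,(311,88),(315,133))):
        for l,p in((0,a),(.07,b)): r+=list(np.subtract(proj("top",W(v,(-l*c4,y,.235+l*s4))),(270+p[0]/3.4-.4,112+p[1]/3.4-.4)))
    for y,l,p in((-.095,.07,(781,61)),(.095,0,(616,197))): r+=list(np.subtract(proj("side",W(v,(-l*c4,y,.235+l*s4))),(150+(p[0]-430)/4-.4,130+p[1]/4-.4)))
    return np.array(r)
for sub in (slice(None),slice(0,12),slice(12,None)):
    s=LS(lambda v:fr(v)[sub],[.649,-.166,-.17]);print("rack",s.x[:2],np.degrees(s.x[2]),np.abs(s.fun).max())
s=LS(fr,[.649,-.166,-.17]);print(s.fun.round(1));print([np.array(W(s.x,(-.0268,y,.2575)))for y in(-.095,0,.095)])
E
```

```text
board [0.5725 0.2769] 8.32159696896877 1.9573116151774457
board [0.5703 0.2751] 8.603566000175466 0.3499514545954696
board [0.5728 0.2786] 8.47396853702333 1.360704297293978
[array([0.5827, 0.2077, 0.039 ]), array([0.5725, 0.2769, 0.039 ]), array([0.5624, 0.3462, 0.039 ])]
[-0.3 -0.7 -0.7 -0.9 -0.5 -0.5 -0.5 -0.8 -0.7 -0.3 -0.5 -0.5  0.9  0.1
  0.1  1.   0.7  0.1  0.3 -2.  -0.6  0.4]
rack [ 0.6435 -0.1666] -8.316145815882676 1.1349805878307961
rack [ 0.6437 -0.1662] -7.878305443667201 0.7892979409773773
rack [ 0.6439 -0.1719] -9.615192021518228 0.4518874834182327
[ 0.5  0.4 -0.2 -0.5  0.2  0.7 -0.1 -0.7  0.1  1.  -0.  -0.5 -0.6 -0.1
  0.2  1.1]
[array([ 0.6033, -0.2568,  0.2575]), array([ 0.617 , -0.1628,  0.2575]), array([ 0.6308, -0.0688,  0.2575])]
```

```bash
python3 -m handwheel '[{"delta_pos":[0.6,-1,0],"dr":[0,0,3.57]},{"delta_pos":[0.6,-1,0],"dr":[0,0,3.57]},{"delta_pos":[0.6,-1,0],"dr":[0,0,3.57]},{"delta_pos":[0.6,-1,0],"dr":[0,0,3.57]},{"delta_pos":[0.6,-1,0],"dr":[0,0,3.57]},{"delta_pos":[0.6,-1,0],"dr":[0,0,3.57]},{"delta_pos":[0.6,-1,0],"dr":[0,0,3.57]},{"delta_pos":[0.6,-1,0],"dr":[0,0,3.57]},{"delta_pos":[0.6,-1,0],"dr":[0,0,3.57]},{"delta_pos":[0.6,-1,0],"dr":[0,0,3.57]}]' 0 20; python3 -m handwheel '[{"delta_pos":[0.27,-0.13,-1],"dr":[0,0,0]},{"delta_pos":[0,0,-1],"dr":[0,0,0]},{"delta_pos":[0,0,-1],"dr":[0,0,0]},{"delta_pos":[0,0,-1],"dr":[0,0,0]},{"delta_pos":[0,0,-1],"dr":[0,0,0]},{"delta_pos":[0,0,0],"dr":[0,0,0]},{"delta_pos":[0,0,0],"dr":[0,0,0]}]'
python3 - <<'E'
from m import *
for c in("top","side"):print(c,seg(c,[.371,.345],25 if c=="top" else 45,.010))
save("side","l1",(230,260,430,410),4)
E
```

```text
t: 4.4
eef_pos: [0.3637, 0.3484, 0.2459]
ee_rot: [-3.141, -0.001, 0.351]
force: [-0.1, -1.0, -0.4]
width: 0.0435
gripper_force: 0.0
t: 5.1
eef_pos: [0.3715, 0.3458, 0.096]
ee_rot: [3.141, 0.0, 0.349]
force: [-0.6, -1.0, 1.3]
width: 0.0435
gripper_force: 0.0
top (array([0.3378, 0.331 ]), np.float64(18.417734060227808), np.float64(0.07628232303484281), np.float64(0.015716233008990534))
side (array([0.3702, 0.349 ]), np.float64(19.87234507274966), np.float64(0.15191728232112506), np.float64(0.022622795556783096))
```

View pics/l1.png

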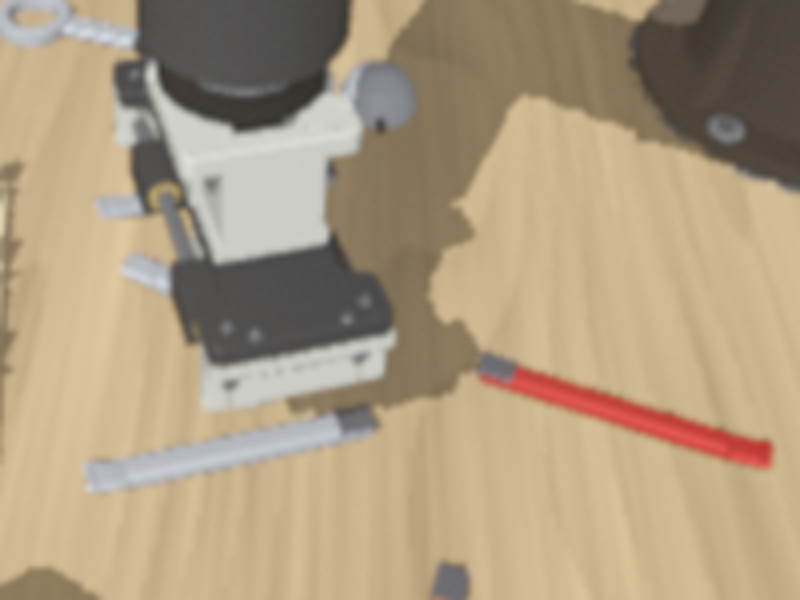

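The gripper is above lever 1 and aligned with it. The lever is at (230,448) in the crop and hasn't moved. I'll descend and grip.

```bash
python3 -m handwheel '[{"delta_pos":[0,0,-0.8],"dr":[0,0,0]},{"delta_pos":[0,-0.03,-0.8],"dr":[0,0,0]},{"delta_pos":[0,0,-0.6],"dr":[0,0,0]},{"delta_pos":[0,0,-0.3],"dr":[0,0,0]},{"delta_pos":[0,0,0],"dr":[0,0,0]},{"delta_pos":[0,0,0],"dr":[0,0,0]}]'; python3 -m handwheel '[{"delta_pos":[0,0,0],"dr":[0,0,0]},{"delta_pos":[0,0,0],"dr":[0,0,0]},{"delta_pos":[0,0,0],"dr":[0,0,0]},{"delta_pos":[0,0,0],"dr":[0,0,0]},{"delta_pos":[0,0,0],"dr":[0,0,0]},{"delta_pos":[0,0,0],"dr":[0,0,0]},{"delta_pos":[0,0,0],"dr":[0,0,0]}]' 1 50;  python3 -m handwheel '[{"delta_pos":[0,0,0.4],"dr":[0,0,0]},{"delta_pos":[0,0,0.8],"dr":[0,0,0]},{"delta_pos":[0,0,0.9],"dr":[0,0,0]},{"delta_pos":[0,0,0.9],"dr":[0,0,0]},{"delta_pos":[0,0,0],"dr":[0,0,0]}]'
```

```text
t: 5.85
eef_pos: [0.3717, 0.3456, 0.0216]
ee_rot: [-3.141, -0.001, 0.349]
force: [-0.5, 0.5, -0.1]
width: 0.0438
gripper_force: 0.0
t: 6.55
eef_pos: [0.3713, 0.345, 0.0208]
ee_rot: [-3.142, -0.0, 0.348]
force: [-1.4, -0.7, 4.3]
width: 0.0134
gripper_force: 50.0
t: 7.05
eef_pos: [0.3725, 0.3468, 0.1147]
ee_rot: [-3.137, -0.005, 0.349]
force: [0.1, 0.4, -0.4]
width: 0.0134
gripper_force: 50.0
```

```bash
python3 -m handwheel '[{"delta_pos":[0.4,0,0.2],"dr":[0,0,-1.5]},{"delta_pos":[0.8,0,0],"dr":[0,0,-1.5]},{"delta_pos":[0.9,0,0],"dr":[0,0,-1.5]},{"delta_pos":[0.9,0,0],"dr":[0,0,-1.5]},{"delta_pos":[0.9,0,0],"dr":[0,0,-1.5]},{"delta_pos":[0.9,0,0],"dr":[0,0,-1.5]},{"delta_pos":[0.8,0,0],"dr":[0,0,-1.5]},{"delta_pos":[0.7,0,0],"dr":[0,0,-1.1]},{"delta_pos":[0,0,0],"dr":[0,0,0]},{"delta_pos":[0,0,0],"dr":[0,0,0]}]'
python3 - <<'E'
from m import *
st=get_state();p=st["eef_pos"];print(p,st["ee_rot"])
for c in("top","side"):print(c,seg(c,p,35 if c=="top" else 60,p[2]-.016))
a=grab_frame("top")[110:230,130:250,::-1];b=grab_frame("side")[230:390,120:280,::-1]
R=lambda im,k:cv2.resize(im,None,fx=k,fy=k,interpolation=cv2.INTER_CUBIC)
C=np.zeros((520,790,3),np.uint8);C[:312,:312]=R(a,2.6);C[:448,330:778]=R(b,2.8);cv2.imwrite("pics/p1.png",C)
E
```

```text
t: 8.05
eef_pos: [0.5604, 0.3439, 0.1153]
ee_rot: [3.14, 0.002, 0.144]
force: [-1.0, -0.6, -0.3]
width: 0.0134
gripper_force: 50.0
[0.5604 0.3439 0.1153] [3.1404 0.0019 0.1442]
top (array([0.5185, 0.3327]), np.float64(27.468175741409986), np.float64(0.05453458553074874), np.float64(0.02119462401951023))
side None
```

View pics/p1.png

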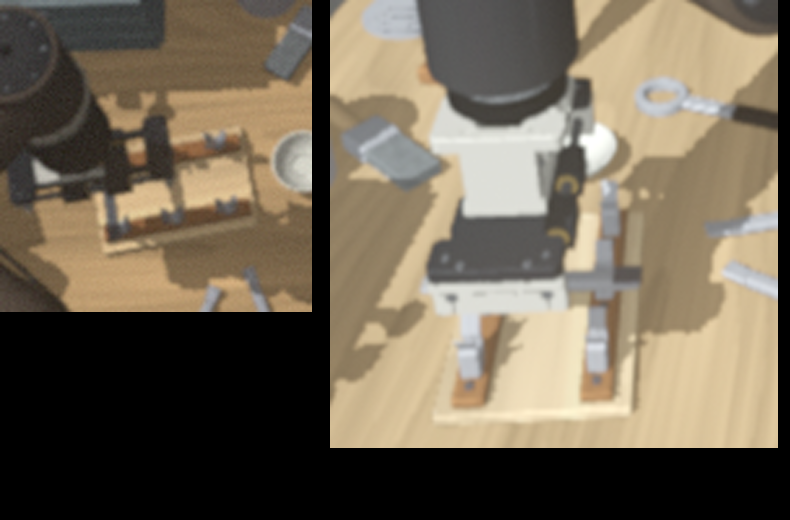

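The lever's spoon end, at (620,277) in the right crop, is above the clip row and in line. Now I press it in.

```bash
python3 -m handwheel '[{"delta_pos":[0.05,0.05,-0.5],"dr":[0,0,0]},{"delta_pos":[0,0,-0.5],"dr":[0,0,0]},{"delta_pos":[0,0,-0.3],"dr":[0,0,0]},{"delta_pos":[0,0,0],"dr":[0,0,0]},{"delta_pos":[0,0,0],"dr":[0,0,0]}]'; python3 -m handwheel '[{"delta_pos":[0,0,-0.15],"dr":[0,0,0]},{"delta_pos":[0,0,-0.15],"dr":[0,0,0]},{"delta_pos":[0,0,-0.1],"dr":[0,0,0]},{"delta_pos":[0,0,-0.1],"dr":[0,0,0]},{"delta_pos":[0,0,-0.1],"dr":[0,0,0]},{"delta_pos":[0,0,0],"dr":[0,0,0]}]';  python3 -m handwheel '[{"delta_pos":[0,0,-0.1],"dr":[0,0,0]},{"delta_pos":[0,0,0],"dr":[0,0,0]},{"delta_pos":[0,0,0],"dr":[0,0,0]}]'
```

```text
t: 8.75
eef_pos: [0.5617, 0.3462, 0.077]
ee_rot: [3.141, 0.001, 0.146]
force: [0.0, -0.8, 0.0]
width: 0.0131
gripper_force: 50.0
t: 9.35
eef_pos: [0.5628, 0.3469, 0.0605]
ee_rot: [-3.141, -0.002, 0.146]
force: [2.3, -0.5, 3.9]
width: 0.0134
gripper_force: 50.0
t: 9.65
eef_pos: [0.5621, 0.3465, 0.0565]
ee_rot: [-3.141, -0.001, 0.146]
force: [3.2, 1.0, -2.6]
width: 0.0129
gripper_force: 50.0
```

```bash
python3 -m handwheel '[{"delta_pos":[0,0,-0.06],"dr":[0,0,0]},{"delta_pos":[0,0,-0.06],"dr":[0,0,0]},{"delta_pos":[0,0,0],"dr":[0,0,0]},{"delta_pos":[0,0,0],"dr":[0,0,0]}]'; python3 -m handwheel '[{"delta_pos":[0,0,-0.06],"dr":[0,0,0]},{"delta_pos":[0,0,0],"dr":[0,0,0]},{"delta_pos":[0,0,0],"dr":[0,0,0]}]'
```

```text
t: 10.05
eef_pos: [0.5617, 0.3463, 0.0548]
ee_rot: [3.142, -0.0, 0.146]
force: [-4.5, -1.5, 14.1]
width: 0.0133
gripper_force: 50.0
t: 10.35
eef_pos: [0.5617, 0.3463, 0.0547]
ee_rot: [-3.142, -0.001, 0.147]
force: [-8.5, -3.7, 26.7]
width: 0.0132
gripper_force: 50.0
```

```bash
python3 -m handwheel '[{"delta_pos":[0,0,0.1],"dr":[0,0,0]},{"delta_pos":[0,0,0],"dr":[0,0,0]},{"delta_pos":[0,0,0],"dr":[0,0,0]},{"delta_pos":[0,0,0],"dr":[0,0,0]},{"delta_pos":[0,0,0.5],"dr":[0,0,0]},{"delta_pos":[0,0,1],"dr":[0,0,0]},{"delta_pos":[0,0,1],"dr":[0,0,0]},{"delta_pos":[0,0,1],"dr":[0,0,0]}]' 0 50; python3 -m handwheel '[{"delta_pos":[-0.4,-0.2,0],"dr":[0,0,-3]},{"delta_pos":[-0.8,-0.4,0],"dr":[0,0,-4]},{"delta_pos":[-0.9,-0.5,0],"dr":[0,0,-4]},{"delta_pos":[-0.9,-0.5,0],"dr":[0,0,-4]},{"delta_pos":[-0.9,-0.5,0],"dr":[0,0,-4]},{"delta_pos":[-0.9,-0.5,0],"dr":[0,0,-4]},{"delta_pos":[-0.8,-0.4,0],"dr":[0,0,-4]},{"delta_pos":[-0.7,-0.2,0],"dr":[0,0,-3.5]},{"delta_pos":[0,0,0],"dr":[0,0,0]},{"delta_pos":[0,0,0],"dr":[0,0,0]}]'
python3 - <<'E'
from m import *
for c in("top","side"):
  for p in([.372,.251],[.395,.157]):print(c,seg(c,p,25 if c=="top" else 45,.010))
for c in("top","side"):print("seated",c,seg(c,[.562,.346],30 if c=="top" else 60,.044))
a=grab_frame("top")[110:230,130:250,::-1];b=grab_frame("side")[250:410,140:300,::-1]
R=lambda im,k:cv2.resize(im,None,fx=k,fy=k,interpolation=cv2.INTER_CUBIC)
C=np.zeros((520,790,3),np.uint8);C[:312,:312]=R(a,2.6);C[:448,330:778]=R(b,2.8);cv2.imwrite("pics/p2.png",C)
E
```

```text
t: 11.15
eef_pos: [0.5618, 0.3463, 0.1611]
ee_rot: [3.141, -0.0, 0.146]
force: [1.1, -0.0, -0.5]
width: 0.0438
gripper_force: 0.0
t: 12.15
eef_pos: [0.373, 0.2509, 0.1603]
ee_rot: [-3.14, -0.001, -0.384]
force: [0.0, -0.3, 0.3]
width: 0.0438
gripper_force: 0.0
top (array([0.3278, 0.2651]), np.float64(-21.933796972294573), np.float64(0.05445936664132624), np.float64(0.015662754154364793))
top (array([0.4036, 0.1566]), np.float64(19.07803410018284), np.float64(0.13009221965945478), np.float64(0.018301561119795286))
side (array([0.3725, 0.2547]), np.float64(-22.36716887892237), np.float64(0.1534871524603897), np.float64(0.024550551320209682))
side (array([0.3935, 0.1611]), np.float64(18.6055418033518), np.float64(0.15161350666539397), np.float64(0.02575425741119305))
seated top (array([0.6033, 0.3507]), np.float64(9.127188810519975), np.float64(0.0654336493835816), np.float64(0.026572014690553484))
seated side None
```

View pics/p2.png

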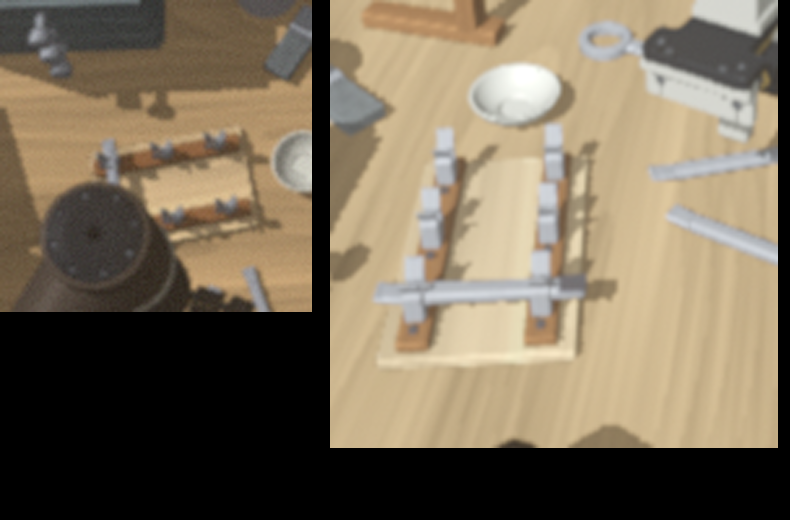

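Lever 1 sits in its pair, roughly centred, from (375,293) to (585,285) in the right crop. Levers 2 and 3 have not moved. Now lever 2.

```bash
python3 -m handwheel '[{"delta_pos":[-0.03,-0.03,-0.8],"dr":[0,0,0]},{"delta_pos":[0,0,-1],"dr":[0,0,0]},{"delta_pos":[0,0,-1],"dr":[0,0,0]},{"delta_pos":[0,0,-1],"dr":[0,0,0]},{"delta_pos":[0,0,-0.55],"dr":[0,0,0]},{"delta_pos":[0,0,-0.28],"dr":[0,0,0]},{"delta_pos":[0,0,0],"dr":[0,0,0]},{"delta_pos":[0,0,0],"dr":[0,0,0]}]'; python3 -m handwheel '[{"delta_pos":[0,0,0],"dr":[0,0,0]},{"delta_pos":[0,0,0],"dr":[0,0,0]},{"delta_pos":[0,0,0],"dr":[0,0,0]},{"delta_pos":[0,0,0],"dr":[0,0,0]},{"delta_pos":[0,0,0],"dr":[0,0,0]},{"delta_pos":[0,0,0],"dr":[0,0,0]},{"delta_pos":[0,0,0],"dr":[0,0,0]}]' 1 50;  python3 -m handwheel '[{"delta_pos":[0,0,0.4],"dr":[0,0,0]},{"delta_pos":[0,0,0.8],"dr":[0,0,0]},{"delta_pos":[0,0,0.9],"dr":[0,0,0]},{"delta_pos":[0,0,0.9],"dr":[0,0,0]},{"delta_pos":[0,0,0.2],"dr":[0,0,0]},{"delta_pos":[0,0,0],"dr":[0,0,0]}]'
```

```text
t: 13.35
eef_pos: [0.3722, 0.2498, 0.0205]
ee_rot: [-3.141, -0.0, -0.386]
force: [-0.0, -0.3, -0.6]
width: 0.0437
gripper_force: 0.0
t: 14.05
eef_pos: [0.3719, 0.2495, 0.0204]
ee_rot: [-3.141, -0.0, -0.386]
force: [-1.3, -0.2, 2.3]
width: 0.0132
gripper_force: 50.0
t: 14.65
eef_pos: [0.3721, 0.2499, 0.117]
ee_rot: [-3.139, -0.0, -0.387]
force: [-0.0, -0.9, -1.9]
width: 0.0131
gripper_force: 50.0
```

```bash
python3 -m handwheel '[{"delta_pos":[0.4,0.1,0],"dr":[0,0,3]},{"delta_pos":[0.8,0.1,0],"dr":[0,0,4]},{"delta_pos":[0.9,0.1,0],"dr":[0,0,4]},{"delta_pos":[0.9,0.1,0],"dr":[0,0,4]},{"delta_pos":[0.9,0.1,0],"dr":[0,0,4]},{"delta_pos":[0.9,0.1,0],"dr":[0,0,4]},{"delta_pos":[0.9,0.1,0],"dr":[0,0,4]},{"delta_pos":[0.96,0.19,0],"dr":[0,0,3.5]},{"delta_pos":[0,0,0],"dr":[0,0,0]},{"delta_pos":[0,0,0],"dr":[0,0,0]}]'; python3 -m handwheel '[{"delta_pos":[0,0,-0.5],"dr":[0,0,0]},{"delta_pos":[0,0,-0.5],"dr":[0,0,0]},{"delta_pos":[0,0,-0.3],"dr":[0,0,0]},{"delta_pos":[0,0,0],"dr":[0,0,0]},{"delta_pos":[0,0,0],"dr":[0,0,0]}]'
python3 - <<'E'
from h import *
save("side","p3",(140,250,300,390),4)
E
```

```text
t: 15.65
eef_pos: [0.571, 0.2753, 0.1136]
ee_rot: [3.14, 0.003, 0.144]
force: [-0.7, -0.4, -0.7]
width: 0.0131
gripper_force: 50.0
t: 16.15
eef_pos: [0.5714, 0.2761, 0.0773]
ee_rot: [3.141, 0.0, 0.146]
force: [-0.3, 0.7, -0.5]
width: 0.013
gripper_force: 50.0
```

View pics/p3.png

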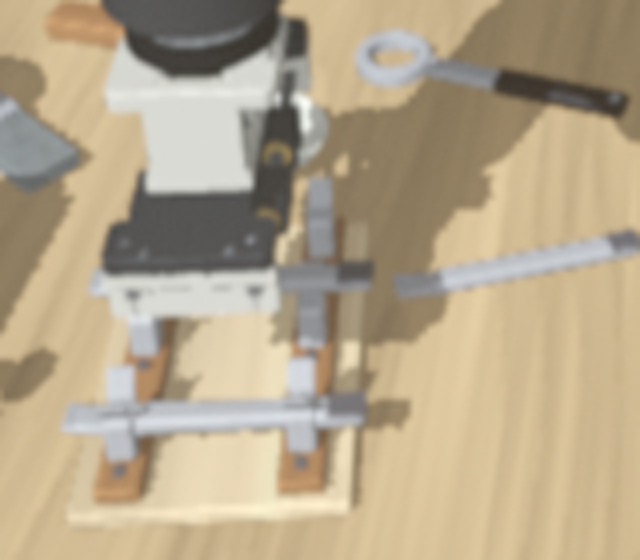

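Lever 2 is level and in line at the mouth of the middle clip pair, its visible end at (355,275) in the crop. I press it in with the same steps.

```bash
python3 -m handwheel '[{"delta_pos":[0,0,-0.15],"dr":[0,0,0]},{"delta_pos":[0,0,-0.15],"dr":[0,0,0]},{"delta_pos":[0,0,-0.1],"dr":[0,0,0]},{"delta_pos":[0,0,-0.1],"dr":[0,0,0]},{"delta_pos":[0,0,-0.1],"dr":[0,0,0]},{"delta_pos":[0,0,-0.1],"dr":[0,0,0]},{"delta_pos":[0,0,0],"dr":[0,0,0]},{"delta_pos":[0,0,0],"dr":[0,0,0]}]';  python3 -m handwheel '[{"delta_pos":[0,0,-0.06],"dr":[0,0,0]},{"delta_pos":[0,0,-0.06],"dr":[0,0,0]},{"delta_pos":[0,0,-0.06],"dr":[0,0,0]},{"delta_pos":[0,0,0],"dr":[0,0,0]},{"delta_pos":[0,0,0],"dr":[0,0,0]}]'
```

```text
t: 17.0
eef_pos: [0.5735, 0.2772, 0.0574]
ee_rot: [-3.14, -0.004, 0.146]
force: [5.6, 1.2, 3.3]
width: 0.0131
gripper_force: 50.0
t: 17.5
eef_pos: [0.5721, 0.2766, 0.0542]
ee_rot: [-3.141, -0.002, 0.147]
force: [-7.6, -1.5, 28.2]
width: 0.0134
gripper_force: 50.0
```

```bash
python3 -m handwheel '[{"delta_pos":[0,0,0.1],"dr":[0,0,0]},{"delta_pos":[0,0,0],"dr":[0,0,0]},{"delta_pos":[0,0,0],"dr":[0,0,0]},{"delta_pos":[0,0,0],"dr":[0,0,0]},{"delta_pos":[0,0,0.5],"dr":[0,0,0]},{"delta_pos":[0,0,1],"dr":[0,0,0]},{"delta_pos":[0,0,1],"dr":[0,0,0]},{"delta_pos":[0,0,1],"dr":[0,0,0]}]' 0 50; python3 -m handwheel '[{"delta_pos":[-0.4,-0.3,0],"dr":[0,0,1.3]},{"delta_pos":[-0.8,-0.5,0],"dr":[0,0,1.3]},{"delta_pos":[-0.8,-0.5,0],"dr":[0,0,1.3]},{"delta_pos":[-0.8,-0.6,0],"dr":[0,0,1.3]},{"delta_pos":[-0.8,-0.6,0],"dr":[0,0,1.3]},{"delta_pos":[-0.8,-0.6,0],"dr":[0,0,1.3]},{"delta_pos":[-0.8,-0.5,0],"dr":[0,0,1.3]},{"delta_pos":[-0.67,-0.42,0],"dr":[0,0,1.5]},{"delta_pos":[0,0,0],"dr":[0,0,0]},{"delta_pos":[0,0,0],"dr":[0,0,0]}]'
python3 - <<'E'
from m import *
for c in("top","side"):
  for p in([.395,.157],):print(c,seg(c,p,25 if c=="top" else 45,.010))
E
```

```text
t: 18.3
eef_pos: [0.5712, 0.2757, 0.159]
ee_rot: [3.141, 0.002, 0.146]
force: [0.5, 1.1, -0.2]
width: 0.0437
gripper_force: 0.0
t: 19.3
eef_pos: [0.3955, 0.1555, 0.159]
ee_rot: [-3.141, -0.0, 0.331]
force: [-0.2, -0.4, -0.8]
width: 0.044
gripper_force: 0.0
top (array([0.3787, 0.1679]), np.float64(22.85904986796629), np.float64(0.048560916344795674), np.float64(0.015554538269644386))
side (array([0.4247, 0.1937]), np.float64(21.30362151128853), np.float64(0.15261102993562364), np.float64(0.024739256523866937))
```

Lever 3 has been knocked to about (.426,.190), yaw 21.4°. I'm correcting for that and confirming nothing else moved.

```bash
python3 -m handwheel '[{"delta_pos":[0.5,0.5,0],"dr":[0,0,1.2]},{"delta_pos":[0.5,0.62,0],"dr":[0,0,1.2]},{"delta_pos":[0,0,0],"dr":[0,0,0]},{"delta_pos":[0,0,0],"dr":[0,0,0]},{"delta_pos":[0,0,0],"dr":[0,0,0]}]' 
python3 - <<'E'
from m import *
print(get_state()["eef_pos"])
for c in("top","side"): print(c,seg(c,[.426,.19],25 if c=="top" else 45,.010))
save("side","p4",(140,250,340,390),4)
E
```

```text
t: 19.9
eef_pos: [0.4253, 0.1887, 0.1583]
ee_rot: [3.141, 0.001, 0.372]
force: [-0.3, 0.9, -0.4]
width: 0.0435
gripper_force: 0.0
[0.4253 0.1887 0.1583]
top (array([0.3996, 0.176 ]), np.float64(21.965190476963816), np.float64(0.09326609020336687), np.float64(0.015870356757798895))
side (array([0.4247, 0.1937]), np.float64(21.340331307931), np.float64(0.15261275784736145), np.float64(0.024757327020769694))
```

View pics/p4.png

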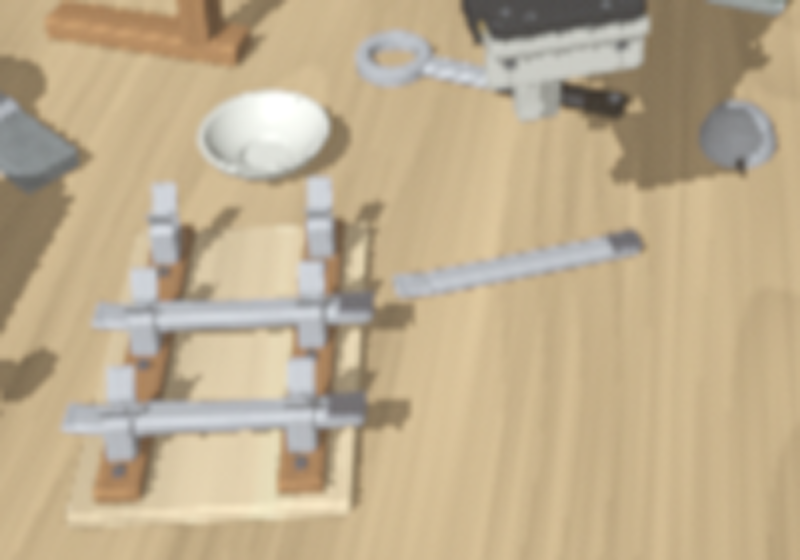

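Levers 1 and 2 are seated. Lever 3 lies at (520,265), under the gripper in line. I go down and grip.

```bash
python3 -m handwheel '[{"delta_pos":[0,0,-0.8],"dr":[0,0,0]},{"delta_pos":[0,0,-1],"dr":[0,0,0]},{"delta_pos":[0,0,-1],"dr":[0,0,0]},{"delta_pos":[0,0,-1],"dr":[0,0,0]},{"delta_pos":[0,0,-0.5],"dr":[0,0,0]},{"delta_pos":[0,0,-0.28],"dr":[0,0,0]},{"delta_pos":[0,0,0],"dr":[0,0,0]},{"delta_pos":[0,0,0],"dr":[0,0,0]}]'; python3 -m handwheel '[{"delta_pos":[0,0,0],"dr":[0,0,0]},{"delta_pos":[0,0,0],"dr":[0,0,0]},{"delta_pos":[0,0,0],"dr":[0,0,0]},{"delta_pos":[0,0,0],"dr":[0,0,0]},{"delta_pos":[0,0,0],"dr":[0,0,0]},{"delta_pos":[0,0,0],"dr":[0,0,0]},{"delta_pos":[0,0,0],"dr":[0,0,0]}]' 1 50;  python3 -m handwheel '[{"delta_pos":[0,0,0.4],"dr":[0,0,0]},{"delta_pos":[0,0,0.8],"dr":[0,0,0]},{"delta_pos":[0,0,0.9],"dr":[0,0,0]},{"delta_pos":[0,0,0.9],"dr":[0,0,0]},{"delta_pos":[0,0,0.2],"dr":[0,0,0]},{"delta_pos":[0,0,0],"dr":[0,0,0]}]'
```

```text
t: 20.85
eef_pos: [0.426, 0.1895, 0.0221]
ee_rot: [-3.141, -0.001, 0.373]
force: [0.6, -0.9, 1.3]
width: 0.0438
gripper_force: 0.0
t: 21.55
eef_pos: [0.4257, 0.1892, 0.0217]
ee_rot: [3.142, -0.0, 0.373]
force: [-1.2, -0.7, 5.6]
width: 0.0131
gripper_force: 50.0
t: 22.15
eef_pos: [0.4259, 0.1896, 0.1182]
ee_rot: [-3.14, -0.002, 0.373]
force: [-0.4, 0.6, -1.8]
width: 0.0131
gripper_force: 50.0
```

```bash
python3 -m handwheel '[{"delta_pos":[0.4,0.1,0],"dr":[0,0,-1.6]},{"delta_pos":[0.8,0.1,0],"dr":[0,0,-1.9]},{"delta_pos":[0.9,0.1,0],"dr":[0,0,-1.9]},{"delta_pos":[0.9,0.1,0],"dr":[0,0,-1.9]},{"delta_pos":[0.9,0.1,0],"dr":[0,0,-1.9]},{"delta_pos":[0.8,0.08,0],"dr":[0,0,-1.9]},{"delta_pos":[0.5,0,0],"dr":[0,0,-1.9]},{"delta_pos":[0,0,0],"dr":[0,0,0]},{"delta_pos":[0,0,0],"dr":[0,0,0]}]'; python3 -m handwheel '[{"delta_pos":[0,0,-0.5],"dr":[0,0,0]},{"delta_pos":[0,0,-0.5],"dr":[0,0,0]},{"delta_pos":[0,0,-0.3],"dr":[0,0,0]},{"delta_pos":[0,0,0],"dr":[0,0,0]},{"delta_pos":[0,0,0],"dr":[0,0,0]}]';python3 -m handwheel '[{"delta_pos":[0,0,-0.15],"dr":[0,0,0]},{"delta_pos":[0,0,-0.15],"dr":[0,0,0]},{"delta_pos":[0,0,-0.1],"dr":[0,0,0]},{"delta_pos":[0,0,-0.1],"dr":[0,0,0]},{"delta_pos":[0,0,-0.1],"dr":[0,0,0]},{"delta_pos":[0,0,-0.1],"dr":[0,0,0]},{"delta_pos":[0,0,0],"dr":[0,0,0]},{"delta_pos":[0,0,0],"dr":[0,0,0]}]'
```

```text
t: 23.05
eef_pos: [0.5812, 0.2059, 0.1153]
ee_rot: [3.14, 0.003, 0.145]
force: [-0.4, 0.3, -0.4]
width: 0.0133
gripper_force: 50.0
t: 23.55
eef_pos: [0.5814, 0.2066, 0.0786]
ee_rot: [3.141, 0.0, 0.146]
force: [-0.2, -0.4, -0.8]
width: 0.013
gripper_force: 50.0
t: 24.35
eef_pos: [0.5821, 0.2071, 0.0573]
ee_rot: [-3.141, -0.001, 0.146]
force: [2.8, 2.9, -2.3]
width: 0.0128
gripper_force: 50.0
```

```bash
python3 -m handwheel '[{"delta_pos":[0,0,-0.06],"dr":[0,0,0]},{"delta_pos":[0,0,-0.06],"dr":[0,0,0]},{"delta_pos":[0,0,-0.06],"dr":[0,0,0]},{"delta_pos":[0,0,0],"dr":[0,0,0]},{"delta_pos":[0,0,0],"dr":[0,0,0]}]'; python3 -m handwheel '[{"delta_pos":[0,0,0.1],"dr":[0,0,0]},{"delta_pos":[0,0,0],"dr":[0,0,0]},{"delta_pos":[0,0,0],"dr":[0,0,0]},{"delta_pos":[0,0,0],"dr":[0,0,0]},{"delta_pos":[0,0,0.5],"dr":[0,0,0]},{"delta_pos":[0,0,1],"dr":[0,0,0]},{"delta_pos":[0,0,1],"dr":[0,0,0]},{"delta_pos":[0,0,1],"dr":[0,0,0]}]' 0 50; python3 -m handwheel '[{"delta_pos":[-0.3,-0.4,0],"dr":[0,0,-2.4]},{"delta_pos":[-0.5,-0.7,0],"dr":[0,0,-2.4]},{"delta_pos":[-0.5,-0.8,0],"dr":[0,0,-2.4]},{"delta_pos":[-0.6,-0.9,0],"dr":[0,0,-2.4]},{"delta_pos":[-0.6,-0.9,0],"dr":[0,0,-2.4]},{"delta_pos":[-0.6,-0.9,0],"dr":[0,0,-2.4]},{"delta_pos":[-0.6,-0.9,0],"dr":[0,0,-2.4]},{"delta_pos":[-0.5,-0.7,0],"dr":[0,0,-2.4]},{"delta_pos":[-0.3,-0.35,0],"dr":[0,0,-2.4]},{"delta_pos":[0,0,0],"dr":[0,0,0]}]'
python3 - <<'E'
from m import *
st=get_state();print(st["eef_pos"],st["q"])
for c in("top","side"):
  print(c,seg(c,[.53,0],25 if c=="top" else 45,.010))
save("side","p5",(140,230,340,370),4)
E
```

```text
t: 24.85
eef_pos: [0.5818, 0.207, 0.0556]
ee_rot: [-3.141, -0.002, 0.147]
force: [-10.1, 2.2, 28.5]
width: 0.0133
gripper_force: 50.0
t: 25.65
eef_pos: [0.5812, 0.2061, 0.1603]
ee_rot: [3.141, 0.002, 0.146]
force: [0.8, 0.8, -0.4]
width: 0.0439
gripper_force: 0.0
t: 26.65
eef_pos: [0.4454, 0.0089, 0.1599]
ee_rot: [3.141, 0.001, -0.234]
force: [0.8, -0.2, -0.8]
width: 0.044
gripper_force: 0.0
[0.4454 0.0089 0.1599] [ 0.4649  0.0553 -0.5944 -0.0002 -0.9216  0.872 ]
top None
side (array([0.4712, 0.0128]), np.float64(-15.034438400971645), np.float64(0.19812516077136258), np.float64(0.07039226489151637))
```

View pics/p5.png

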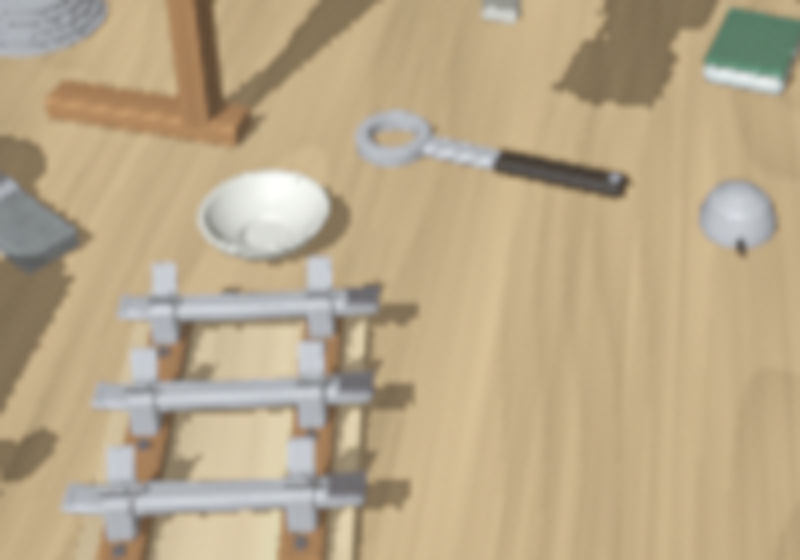

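All three levers are seated, at rows 305, 393 and 493 in this crop. Spanner A is untouched, with its ring at (395,137) and its grip at (560,172). Now I pick spanner A near the front of its grip.

```bash
python3 -m handwheel '[{"delta_pos":[0.05,0.05,-0.8],"dr":[0,0,0]},{"delta_pos":[0,0,-1],"dr":[0,0,0]},{"delta_pos":[0,0,-1],"dr":[0,0,0]},{"delta_pos":[0,0,-1],"dr":[0,0,0]},{"delta_pos":[0,0,-0.5],"dr":[0,0,0]},{"delta_pos":[0,0,-0.28],"dr":[0,0,0]},{"delta_pos":[0,0,0],"dr":[0,0,0]},{"delta_pos":[0,0,0],"dr":[0,0,0]}]'; python3 -m handwheel '[{"delta_pos":[0,0,0],"dr":[0,0,0]},{"delta_pos":[0,0,0],"dr":[0,0,0]},{"delta_pos":[0,0,0],"dr":[0,0,0]},{"delta_pos":[0,0,0],"dr":[0,0,0]},{"delta_pos":[0,0,0],"dr":[0,0,0]},{"delta_pos":[0,0,0],"dr":[0,0,0]},{"delta_pos":[0,0,0],"dr":[0,0,0]}]' 1 50;  python3 -m handwheel '[{"delta_pos":[0,0,0.4],"dr":[0,0,0]},{"delta_pos":[0,0,0.8],"dr":[0,0,0]},{"delta_pos":[0,0,0.9],"dr":[0,0,0]},{"delta_pos":[0,0,0.9],"dr":[0,0,0]},{"delta_pos":[0,0,0.9],"dr":[0,0,0]},{"delta_pos":[0,0,0.9],"dr":[0,0,0]},{"delta_pos":[0,0,0.2],"dr":[0,0,0]},{"delta_pos":[0,0,0],"dr":[0,0,0]}]'
```

```text
t: 27.6
eef_pos: [0.4487, 0.012, 0.023]
ee_rot: [-3.141, -0.0, -0.23]
force: [0.8, 1.2, -0.0]
width: 0.044
gripper_force: 0.0
t: 28.3
eef_pos: [0.4484, 0.0117, 0.0232]
ee_rot: [-3.141, -0.001, -0.231]
force: [-2.1, 0.5, 7.4]
width: 0.0214
gripper_force: 50.0
t: 29.1
eef_pos: [0.4482, 0.0117, 0.1732]
ee_rot: [-3.14, -0.001, -0.231]
force: [0.6, -0.9, -1.6]
width: 0.021
gripper_force: 50.0
```

```bash
python3 -m handwheel '[{"delta_pos":[0.1,-0.3,0.6],"dr":[0,0,2.5]},{"delta_pos":[0.1,-0.4,0.7],"dr":[0,0,2.5]},{"delta_pos":[0.1,-0.4,0.7],"dr":[-1.08,-7.42,0]},{"delta_pos":[0.1,-0.4,0.6],"dr":[-1.08,-7.42,0]},{"delta_pos":[0,-0.35,0.6],"dr":[-1.08,-7.42,0]},{"delta_pos":[0,0,0],"dr":[-1.08,-7.42,0]},{"delta_pos":[0,0,0],"dr":[0,0,0]},{"delta_pos":[0,0,0],"dr":[0,0,0]},{"delta_pos":[0,0,0],"dr":[0,0,0]}]'
cat > r.py <<'E'
from m import *
from scipy.spatial.transform import Rotation as Ro
O=np.array([.6435,-.1666,0]);th=np.radians(-8.3);X=np.array([np.cos(th),np.sin(th),0]);Y=np.array([-X[1],X[0],0]);Z=np.array([0,0,1.])
def rack(p): d=np.array(p)-O;return np.array([d@X,d@Y,d[2]])
def show(off=.091,dep=.017):
    s=get_state();T=Ro.from_euler("xyz",s["ee_rot"]).as_matrix();p=s["eef_pos"]
    ring=p+T@[off,0,dep]
    print("TCP rack",rack(p),"ring rack",rack(ring),"toolx",T[:,0]@X,T[:,0]@Y,T[:,0]@Z,"q",s["q"])
    return ring
E
python3 - <<'E'
from r import *
ring=show();print(proj("side",ring),proj("top",ring))
for c in("top","side"):
    print([(round(r["conf"],2),r["location"]) for r in mark_of(c,"spanner1_ring")])
save("side","p6",(170,120,330,260),5)
E
```

```text
t: 30.0
eef_pos: [0.4612, -0.0445, 0.2691]
ee_rot: [3.14, -0.515, -0.145]
force: [0.3, -0.0, -1.9]
width: 0.0212
gripper_force: 50.0
TCP rack [-0.198   0.0945  0.2691] ring rack [-0.1105  0.0945  0.2992] toolx 0.8703116416473335 -2.994578296873529e-05 0.49250141676585407 q [ 0.5351 -0.3404 -0.9573  0.5662 -0.6177  0.4793]
[np.float64(233.30159506368565), np.float64(161.64189323396863)] [np.float64(295.77189686024093), np.float64(159.84160177164202)]
[(0.18, [366.3, 216.8])]
[(0.73, [236.1, 266.2])]
```

View pics/p6.png

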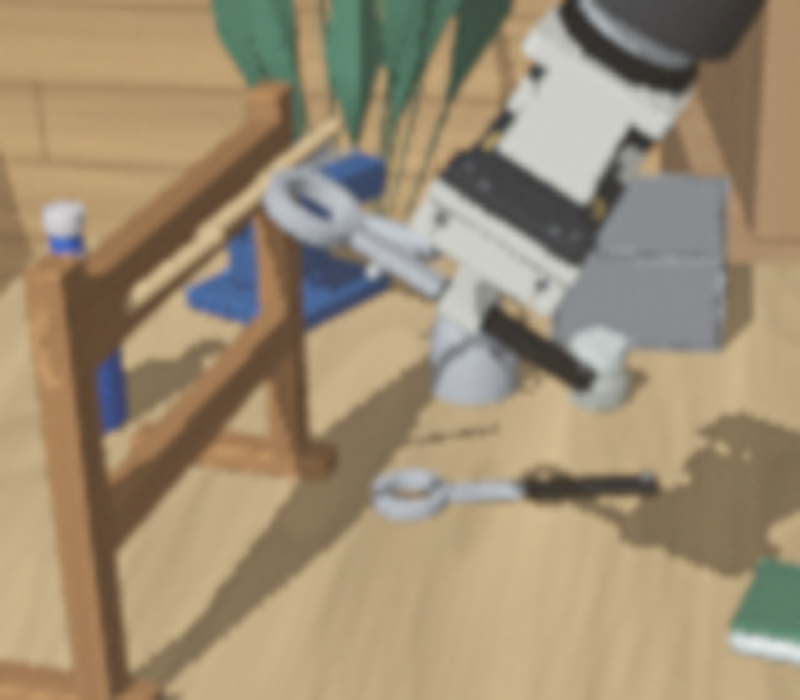

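The held ring is at (312,205) in the crop, matching the prediction (233.3,161.6 px) within 1 px. The peg 1 tip lies ahead of it. Next I slip the ring over the peg.

```bash
python3 -m handwheel '[{"delta_pos":[0.56,-0.08,0],"dr":[0,0,0]},{"delta_pos":[0.56,-0.08,0],"dr":[0,0,0]},{"delta_pos":[0,0,0],"dr":[0,0,0]},{"delta_pos":[0,0,0],"dr":[0,0,0]}]'; python3 -m handwheel '[{"delta_pos":[0.23,-0.035,-0.195],"dr":[0,0,0]},{"delta_pos":[0.23,-0.035,-0.195],"dr":[0,0,0]},{"delta_pos":[0.23,-0.035,-0.195],"dr":[0,0,0]},{"delta_pos":[0.23,-0.035,-0.195],"dr":[0,0,0]},{"delta_pos":[0,0,0],"dr":[0,0,0]},{"delta_pos":[0,0,0],"dr":[0,0,0]}]'
python3 - <<'E'
from r import *
ring=show();print(proj("side",ring))
save("side","p7",(170,120,330,260),5)
E
```

```text
t: 30.55
eef_pos: [0.4947, -0.0499, 0.2686]
ee_rot: [3.139, -0.514, -0.146]
force: [-0.5, -0.1, -1.4]
width: 0.0213
gripper_force: 50.0
t: 31.15
eef_pos: [0.5216, -0.0544, 0.245]
ee_rot: [3.139, -0.515, -0.145]
force: [0.2, 0.2, -1.6]
width: 0.0211
gripper_force: 50.0
TCP rack [-0.1368  0.0934  0.245 ] ring rack [-0.0492  0.0934  0.275 ] toolx 0.8704975086139158 -0.00019374084673155973 0.4921727846614949 q [ 0.384  -0.1747 -0.9235  0.6229 -0.4446  0.5243]
[np.float64(212.26718600609829), np.float64(167.89367059912075)]
```

View pics/p7.png

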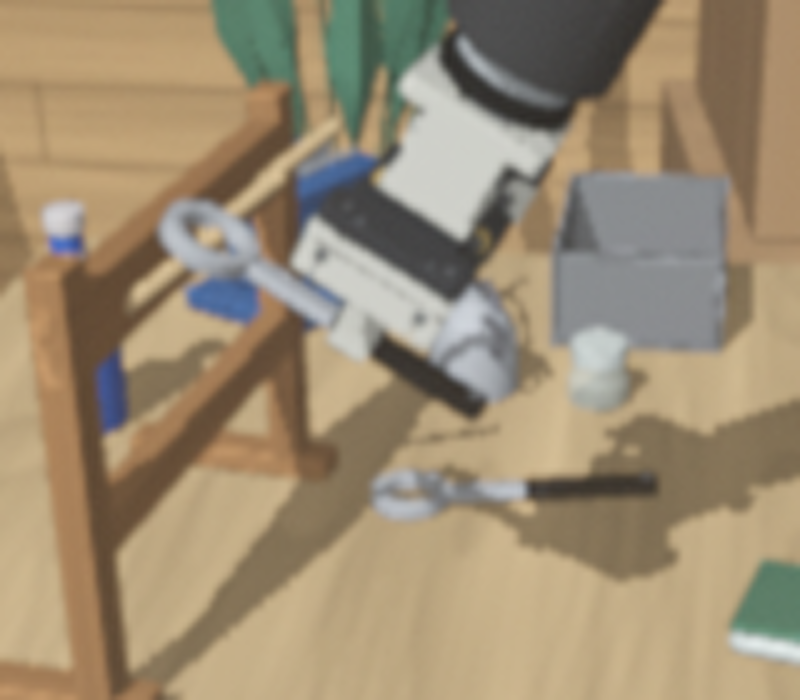

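The ring is around the peg, with the peg's tip seen inside the ring near (210,235). I go further down the peg and lower it onto the peg.

```bash
python3 -m handwheel '[{"delta_pos":[0.25,-0.04,-0.2],"dr":[0,0,0]},{"delta_pos":[0.25,-0.04,-0.2],"dr":[0,0,0]},{"delta_pos":[0,0,-0.15],"dr":[0,0,0]},{"delta_pos":[0,0,0],"dr":[0,0,0]},{"delta_pos":[0,0,0],"dr":[0,0,0]}]'; python3 -m handwheel '[{"delta_pos":[0,0,-0.15],"dr":[0,0,0]},{"delta_pos":[0,0,0],"dr":[0,0,0]},{"delta_pos":[0,0,0],"dr":[0,0,0]}]';  python3 -m handwheel '[{"delta_pos":[0,0,-0.1],"dr":[0,0,0]},{"delta_pos":[0,0,0],"dr":[0,0,0]},{"delta_pos":[0,0,0],"dr":[0,0,0]}]'
python3 -c "
from r import *
show()"
```

```text
t: 31.7
eef_pos: [0.5364, -0.0568, 0.2286]
ee_rot: [3.139, -0.515, -0.145]
force: [-0.6, -0.4, -1.3]
width: 0.0215
gripper_force: 50.0
t: 32.0
eef_pos: [0.5366, -0.0564, 0.2246]
ee_rot: [3.14, -0.516, -0.145]
force: [-0.9, -0.3, -1.0]
width: 0.0211
gripper_force: 50.0
t: 32.3
eef_pos: [0.5367, -0.0564, 0.2215]
ee_rot: [3.139, -0.516, -0.145]
force: [0.3, 0.0, -2.4]
width: 0.0215
gripper_force: 50.0
TCP rack [-0.1216  0.0936  0.2215] ring rack [-0.0341  0.0936  0.2516] toolx 0.8700326224630489 0.00011826037301869415 0.4929941397872335 q [ 0.3192 -0.1156 -0.9636  0.7362 -0.3377  0.4526]
```

```bash
python3 -m handwheel '[{"delta_pos":[0,0,-0.1],"dr":[0,0,0]},{"delta_pos":[0.12,-0.018,-0.15],"dr":[0,0,0]},{"delta_pos":[0.12,-0.018,-0.15],"dr":[0,0,0]},{"delta_pos":[0.12,-0.018,-0.15],"dr":[0,0,0]},{"delta_pos":[0.12,-0.018,-0.15],"dr":[0,0,0]},{"delta_pos":[0,0,0],"dr":[0,0,0]},{"delta_pos":[0,0,0],"dr":[0,0,0]}]' 1 10
python3 -c "
from r import *
show();save('side','p8',(170,120,330,260),5)"
```

```text
t: 33.0
eef_pos: [0.551, -0.0587, 0.2004]
ee_rot: [3.139, -0.515, -0.145]
force: [-1.4, 0.9, -1.7]
width: 0.0217
gripper_force: 10.0
TCP rack [-0.1071  0.0934  0.2004] ring rack [-0.0195  0.0934  0.2305] toolx 0.8701209453436556 0.00012454451400279443 0.49283823407171534 q [ 0.2271 -0.0599 -1.0052  0.9198 -0.2295  0.3366]
```

View pics/p8.png

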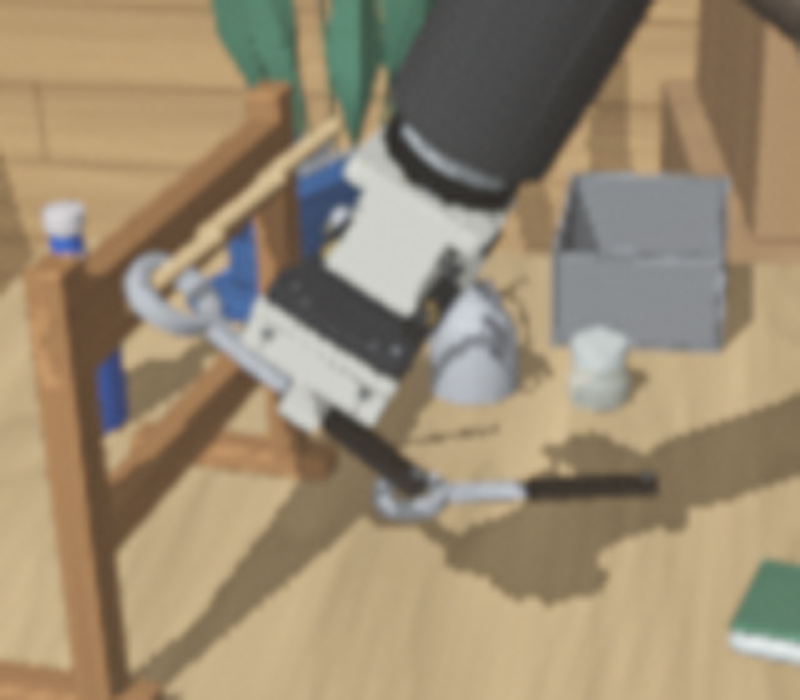

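The ring is hooked on the peg near the root, at (165,290), but joint 3 is close to its limit. I'll fit the arm kinematics from the logged states to choose reachable poses.

```bash
cat > k.py <<'E'
from r import *
from scipy.optimize import least_squares as LS
D=[([1.584,.359,.0115,0,-1.224,-.288],[.183,.6495,.2455],[3.14,0,-.275]),
([.4649,.0553,-.5944,-.0002,-.9216,.872],[.4454,.0089,.1599],[3.141,.001,-.234]),
([.5351,-.3404,-.9573,.5662,-.6177,.4793],[.4612,-.0445,.2691],[3.14,-.515,-.145]),
([.384,-.1747,-.9235,.6229,-.4446,.5243],[.5216,-.0544,.245],[3.139,-.515,-.145]),
([.3192,-.1156,-.9636,.7362,-.3377,.4526],[.5367,-.0564,.2215],[3.139,-.516,-.145]),
([.2271,-.0599,-1.0052,.9198,-.2295,.3366],[.551,-.0587,.2004],[3.139,-.515,-.145])]
Rz=lambda a:Ro.from_euler("z",a).as_matrix();Ry=lambda a:Ro.from_euler("y",a).as_matrix();Rx=lambda a:Ro.from_euler("x",a).as_matrix()
def fk(q,P):
    h,a,b,d,e1,e2,r0,f=P
    A=Rz(q[0]);B=A@Ry(q[1]-q[2]);C=B@Rx(S[0]*q[3]);E=C@Ry(-q[4]);F=E@Rx(S[1]*q[5])  # tool axis along local x
    p=A@[r0,0,h]+A@Ry(q[1])@[0,e1,a]+B@[b,0,f]+E@[d,e2,0]
    return p,F
S=[1,1]
def rot_tool(F): # tool z = F x ; tool x at q6=0 : -y local
    z=F[:,0];x=-F[:,1];return np.array([x,np.cross(z,x),z]).T
def res(P):
    r=[]
    for q,p,_ in D: r+=list(fk(q,P)[0]-p)
    return np.array(r)
def fit():
    return LS(lambda P:np.r_[res(P)*1000,(P[6:]*3)],[.17,.6,.46,.33,0,-.19,0,0])
E
python3 - <<'E'
from k import *
import k
for s4 in(1,-1):
  for s6 in(1,-1):
    k.S[:]=[s4,s6];s=fit()
    er=[np.degrees((Ro.from_matrix(rot_tool(fk(q,s.x)[1])).inv()*Ro.from_euler("xyz",e)).magnitude()) for q,p,e in D]
    print(s4,s6,np.abs(res(s.x)).max()*1000,s.x,np.array(er))
E
```

```text
1 1 83.30411034877456 [-0.0254  0.4764  0.354   0.1022 -0.4151  0.2171  0.1125  0.0471] [ 33.0141  99.911  113.644  127.8787 134.1672 143.1247]
1 -1 83.30411034877456 [-0.0254  0.4764  0.354   0.1022 -0.4151  0.2171  0.1125  0.0471] [  0.0551   0.0439  64.8804  71.3909  84.3658 105.3868]
-1 1 0.12666875948152967 [ 0.1994  0.6018  0.4643  0.3595  0.     -0.1917 -0.0007  0.0002] [33.0141 99.9248 54.9148 60.0895 51.8545 38.5577]
-1 -1 0.12666875948152967 [ 0.1994  0.6018  0.4643  0.3595  0.     -0.1917 -0.0007  0.0002] [0.0551 0.0369 0.0236 0.0277 0.0455 0.0449]
```

```bash
cat >> k.py <<'E'
S[:]=[-1,-1]
P=np.array([.1994,.6018,.4643,.3595,0,-.1917,-.0007,.0002])
lo=np.array([-3.07,-1.43,-1.02,-3.03,-3.05,-3.03])+.02;hi=np.array([3.07,2.12,1.25,1.67,0,3.03])-.02
def ik(p,phi,q0=None,y=1,n=25,yaw=0):
    c,s=np.cos(phi),np.sin(phi);Xy=X*np.cos(yaw)+Y*np.sin(yaw)
    z=c*Xy-s*Z;x=s*Xy+c*Z;T=np.array([x,np.cross(z,x),z]).T
    def f(q):
        a,F=fk(q,P);return np.r_[(a-p)*10,(rot_tool(F)-T).ravel()]
    best=[]
    rng=np.random.default_rng(0)
    for i in range(n):
        g=rng.uniform(lo,hi) if q0 is None or i else np.clip(q0,lo+.001,hi-.001)
        r=LS(f,g,bounds=(lo,hi))
        if r.cost<1e-7 and not any(np.abs(r.x-b).max()<.05 for b in best): best.append(r.x)
    return best
def W(xr,yr,z): return O+xr*X+yr*Y+z*Z
def tcp(ring,lam,phi,off=.091,dep=.017):
    P_=np.array(ring)-off*np.array([np.sin(lam),np.cos(lam)])
    return P_-dep*np.array([np.cos(phi),-np.sin(phi)])
E
python3 - <<'E'
from k import *
d=np.radians
for yr in(.0934,-.095):
  for ring,lam in(((-.0766,.2993),60),((-.03,.25),60),((-.026,.240),40),((-.018,.238),20),((-.01,.234),5)):
    for phi in(0,20,40,50,60,70,80):
        t=tcp(ring,d(lam),d(phi));s=ik(W(t[0],yr,t[1]),d(phi))
        print(yr,lam,phi,t,[b.round(2).tolist() for b in s])
E
```

```text
0.0934 60 0 [-0.1724  0.2538] []
0.0934 60 20 [-0.1714  0.2596] [[-0.55, -0.28, -0.85, -2.0, -0.42, -2.53]]
0.0934 60 40 [-0.1684  0.2647] []
0.0934 60 50 [-0.1663  0.2668] []
0.0934 60 60 [-0.1639  0.2685] [[0.45, -0.26, -0.92, 0.58, -0.54, 0.53]]
0.0934 60 70 [-0.1612  0.2698] [[0.42, -0.17, -0.68, 0.27, -0.77, 0.84]]
0.0934 60 80 [-0.1584  0.2705] [[0.35, -0.05, -0.48, 0.1, -0.99, 1.03]]
0.0934 60 0 [-0.1258  0.2045] []
0.0934 60 20 [-0.1248  0.2103] [[-0.74, 0.04, -0.96, -2.3, -0.78, -2.01]]
0.0934 60 40 [-0.1218  0.2154] []
0.0934 60 50 [-0.1197  0.2175] []
0.0934 60 60 [-0.1173  0.2192] [[0.3, -0.11, -0.98, 0.79, -0.31, 0.42]]
0.0934 60 70 [-0.1146  0.2205] [[0.35, -0.03, -0.69, 0.29, -0.62, 0.86]]
0.0934 60 80 [-0.1118  0.2212] [[0.3, 0.07, -0.48, 0.1, -0.87, 1.07]]
0.0934 40 0 [-0.1015  0.1703] []
0.0934 40 20 [-0.1005  0.1761] []
0.0934 40 40 [-0.0975  0.1812] []
0.0934 40 50 [-0.0954  0.1833] []
0.0934 40 60 [-0.093  0.185] []
0.0934 40 70 [-0.0903  0.1863] [[0.32, 0.05, -0.71, 0.32, -0.52, 0.85]]
0.0934 40 80 [-0.0874  0.187 ] [[0.28, 0.14, -0.48, 0.1, -0.79, 1.08]]
0.0934
[... 2349 characters left out ...]
[-0.0601  0.1655] []
-0.095 20 60 [-0.0576  0.1672] [[-0.09, 0.13, -0.68, 0.11, -0.25, 1.41]]
-0.095 20 70 [-0.0549  0.1685] [[-0.09, 0.18, -0.5, 0.03, -0.55, 1.49]]
-0.095 20 80 [-0.0521  0.1692] [[-0.1, 0.26, -0.34, 0.01, -0.8, 1.52]]
-0.095 5 0 [-0.0349  0.1433] [[-1.08, 0.82, -0.74, -2.21, -1.56, -1.58]]
-0.095 5 20 [-0.0339  0.1492] [[-0.95, 0.39, -0.65, -2.08, -0.9, -2.06]]
-0.095 5 40 [-0.031   0.1543] [[-0.35, 0.17, -0.45, -1.07, -0.18, 2.76]]
-0.095 5 50 [-0.0289  0.1564] []
-0.095 5 60 [-0.0264  0.1581] [[-0.09, 0.18, -0.63, 0.11, -0.24, 1.42]]
-0.095 5 70 [-0.0237  0.1593] [[-0.1, 0.24, -0.44, 0.03, -0.54, 1.5]]
-0.095 5 80 [-0.0209  0.1601] [[-0.1, 0.31, -0.28, 0.01, -0.8, 1.52]]
```

```bash
python3 -m handwheel '[{"delta_pos":[0,0,0],"dr":[0.48,3.3,0]},{"delta_pos":[0.14,-0.02,-0.12],"dr":[0.48,3.3,0]},{"delta_pos":[0.14,-0.02,-0.12],"dr":[0.48,3.3,0]},{"delta_pos":[0.14,-0.02,-0.12],"dr":[0,0,0]},{"delta_pos":[0.14,-0.02,-0.12],"dr":[0,0,0]},{"delta_pos":[0,0,0],"dr":[0,0,0]},{"delta_pos":[0,0,0],"dr":[0,0,0]}]' 1 8
python3 -c "
from r import *
show();save('side','p9',(170,130,290,250),5)"
```

```text
t: 33.75
eef_pos: [0.5701, -0.0657, 0.1884]
ee_rot: [3.133, -0.367, -0.146]
force: [-2.2, 1.5, -2.1]
width: 0.0221
gripper_force: 7.9
TCP rack [-0.0872  0.0893  0.1884] ring rack [0.0039 0.089  0.2052] toolx 0.9334239334873663 -0.0012384438004567914 0.35877322454431626 q [ 0.3161  0.0484 -0.727   0.3608 -0.4951  0.8142]
```

View pics/p9.png

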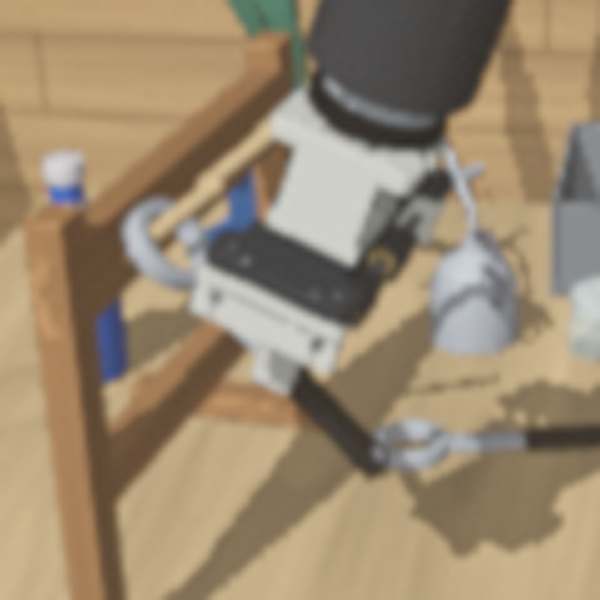

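The spanner pivots as intended. The ring hangs on the peg near its root, at (160,240), and the lean is now about 40–45°. That was my last picture, so from here I measure numerically.

```bash
python3 -m handwheel '[{"delta_pos":[0.19,0.01,-0.126],"dr":[0,0,0]},{"delta_pos":[0.19,0.01,-0.126],"dr":[0,0,0]},{"delta_pos":[0.19,0.01,-0.126],"dr":[0,0,0]},{"delta_pos":[0.19,0,-0.126],"dr":[0,0,0]},{"delta_pos":[0.19,0,-0.126],"dr":[0,0,0]},{"delta_pos":[0,0,0],"dr":[0,0,0]},{"delta_pos":[0,0,0],"dr":[0,0,0]}]' 1 6
cat >> k.py <<'E'
def onplane(cam,px,yr):
    o,d=ray(cam,px);t=((O+yr*Y-o)@Y)/(d@Y);return rack(o+t*d)
def lean(yr,xmin=-.13,xmax=.01,zmin=.03,zmax=.2):
    """black grip in the plane y_r=yr from the side camera"""
    im=grab_frame("side");g=im.max(2)
    ys,xs=np.where(g<60);W_=np.array([onplane("side",(x,y),yr) for x,y in zip(xs,ys)])
    m=(W_[:,0]>xmin)&(W_[:,0]<xmax)&(W_[:,2]>zmin)&(W_[:,2]<zmax)
    mask=np.zeros(g.shape,np.uint8);mask[ys[m],xs[m]]=1
    n,lab,st,ce=cv2.connectedComponentsWithStats(mask)
    for i in np.argsort(-st[1:,4])[:3]+1:
        y_,x_=np.where(lab==i);Q=np.array([onplane("side",(x,y),yr) for x,y in zip(x_,y_)])[:,[0,2]]
        mu=Q.mean(0);v=np.linalg.svd(Q-mu,full_matrices=False)[2][0];v*=np.sign(v[1]);t=(Q-mu)@v
        print("blob",st[i,4],"mid",mu,"lean deg",np.degrees(np.arctan2(v[0],v[1])),"low end",mu+v*t.min(),"top",mu+v*t.max())
E
python3 -c "
from k import *
show();lean(.093)
print([(round(r['conf'],2),onplane('side',r['location'],.093)) for r in mark_of('side','spanner1_ring')])
print([(round(r['conf'],2),onplane('side',r['location'],.093)) for r in mark_of('side','spanner1_grip')])"
```

```text
t: 34.5
eef_pos: [0.5993, -0.0643, 0.1695]
ee_rot: [3.134, -0.366, -0.146]
force: [-0.5, -0.1, -1.9]
width: 0.0218
gripper_force: 6.0
TCP rack [-0.0585  0.0949  0.1695] ring rack [0.0326 0.0946 0.1862] toolx 0.9337253217007432 -0.001381917465156909 0.3579875890571678 q [ 0.2947  0.1204 -0.7022  0.3804 -0.4459  0.8089]
blob 1 mid [-0.1012  0.1973] lean deg 0.0 low end [-0.1012  0.1973] top [-0.1012  0.1973]
blob 1 mid [-0.0557  0.1316] lean deg 0.0 low end [-0.0557  0.1316] top [-0.0557  0.1316]
[(0.58, array([-0.0122,  0.093 ,  0.2243]))]
[(0.83, array([-0.0639,  0.093 ,  0.1275])), (0.15, array([ 0.0381,  0.093 , -0.2288]))]
```

```bash
python3 -m handwheel '[{"delta_pos":[0.13,-0.02,-0.05],"dr":[-0.29,-1.98,0]},{"delta_pos":[0.13,-0.02,-0.05],"dr":[-0.29,-1.98,0]},{"delta_pos":[0.13,-0.02,-0.05],"dr":[0,0,0]},{"delta_pos":[0.13,-0.02,-0.05],"dr":[0,0,0]},{"delta_pos":[0,0,0],"dr":[0,0,0]},{"delta_pos":[0,0,0],"dr":[0,0,0]}]' 1 5
python3 -c "
from k import *
show()
for i in range(2):
  grab_frame('side')
  print([(n,round(r['conf'],2),onplane('side',r['location'],.093)) for n in('spanner1_ring','spanner1_grip') for r in mark_of('side',n)])"
```

```text
t: 35.25
eef_pos: [0.6154, -0.0666, 0.164]
ee_rot: [3.134, -0.436, -0.147]
force: [0.0, 0.4, -2.0]
width: 0.0219
gripper_force: 5.0
TCP rack [-0.0422  0.0949  0.164 ] ring rack [0.0474 0.0945 0.1871] toolx 0.9062584591657026 -0.002010940609889527 0.422719246437243 q [ 0.2428  0.1251 -0.8164  0.6519 -0.2798  0.581 ]
[('spanner1_ring', 0.64, array([-0.0121,  0.093 ,  0.2298])), ('spanner1_grip', 0.72, array([-0.04  ,  0.093 ,  0.1174]))]
[('spanner1_ring', 0.64, array([-0.0096,  0.093 ,  0.234 ])), ('spanner1_grip', 0.7, array([-0.0444,  0.093 ,  0.1229])), ('spanner1_grip', 0.2, array([ 0.0559,  0.093 , -0.3983]))]
```

```bash
python3 -m handwheel '[{"delta_pos":[0,0,0],"dr":[0,0,0]},{"delta_pos":[0,0,0],"dr":[0,0,0]},{"delta_pos":[0,0,0],"dr":[0,0,0]}]' 1 3; python3 -m handwheel '[{"delta_pos":[0,0,0],"dr":[0,0,0]},{"delta_pos":[0,0,0],"dr":[0,0,0]},{"delta_pos":[0,0,0],"dr":[0,0,0]},{"delta_pos":[0,0,0],"dr":[0,0,0]},{"delta_pos":[0,0,0],"dr":[0,0,0]},{"delta_pos":[0,0,0],"dr":[0,0,0]},{"delta_pos":[0,0,0],"dr":[0,0,0]},{"delta_pos":[0,0,0],"dr":[0,0,0]}]' 0.3 3
python3 -c "
from k import *
for i in range(2):
  grab_frame('side')
  print([(n,round(r['conf'],2),onplane('side',r['location'],.095)) for n in('spanner1_ring','spanner1_grip') for r in mark_of('side',n)])"
```

```text
t: 35.85
eef_pos: [0.6148, -0.0666, 0.1637]
ee_rot: [3.134, -0.436, -0.146]
force: [0.1, -0.3, -2.3]
width: 0.0223
gripper_force: 3.0
t: 36.65
eef_pos: [0.6147, -0.0667, 0.1637]
ee_rot: [3.134, -0.436, -0.146]
force: [0.8, -0.5, 0.6]
width: 0.0307
gripper_force: 0.0
[('spanner1_ring', 0.56, array([0.0018, 0.095 , 0.2206])), ('spanner1_grip', 0.67, array([-0.0049,  0.095 ,  0.1166]))]
[('spanner1_ring', 0.55, array([-0.0028,  0.095 ,  0.2317])), ('spanner1_grip', 0.58, array([-0.0135,  0.095 ,  0.1154]))]
```

```bash
python3 -m handwheel '[{"delta_pos":[-0.3,0.044,0],"dr":[0,0,0]},{"delta_pos":[-0.5,0.073,0],"dr":[0,0,0]},{"delta_pos":[-0.8,0.117,0],"dr":[0,0,0]},{"delta_pos":[-0.9,0.13,0],"dr":[0,0,0]},{"delta_pos":[-0.9,0.13,0],"dr":[0.72,4.95,0]},{"delta_pos":[-0.9,0.13,0.2],"dr":[0.72,4.95,0]},{"delta_pos":[-0.6,0,0.5],"dr":[0.72,4.95,0]},{"delta_pos":[0,-0.3,0.5],"dr":[0.72,4.95,0]},{"delta_pos":[0,-0.5,0],"dr":[0.72,4.95,0]},{"delta_pos":[0,-0.6,0],"dr":[0,0,0]}]' 0
python3 -c "
from k import *
s=get_state();print(s['eef_pos'],s['ee_rot'],s['q'])
print([(n,round(r['conf'],2),onplane('side',r['location'],.095)) for n in('spanner1_ring','spanner1_grip') for r in mark_of('side',n)])
save('top','x3');save('side','x4')
print('B',seg('top',[.53,-.285],25,.010),seg('top',[.416,-.308],25,.010,(0,70),255))"
```

```text
t: 37.95
eef_pos: [0.4847, -0.098, 0.2032]
ee_rot: [3.122, -0.045, -0.149]
force: [0.1, 0.8, -0.6]
width: 0.0437
gripper_force: 0.0
[ 0.4847 -0.098   0.2032] [ 3.1225 -0.0448 -0.1493] [ 0.2255  0.0661 -0.4881  0.0411 -0.9823  1.1733]
[('spanner1_ring', 0.55, array([-0.0028,  0.095 ,  0.2317])), ('spanner1_grip', 0.58, array([-0.0135,  0.095 ,  0.1154]))]
B (array([ 0.5147, -0.2879]), np.float64(10.54907707658185), np.float64(0.10763119130749764), np.float64(0.05620871765090707)) (array([ 0.4157, -0.3069]), np.float64(9.970822384998193), np.float64(0.09229977767481204), np.float64(0.02129938395713202))
```

```bash
python3 -c "
from k import *
s=get_state()
D=Ro.from_euler('xyz',[np.pi,0,np.radians(11.1)])*Ro.from_euler('xyz',s['ee_rot']).inv()
print(np.degrees(D.as_rotvec()),(np.array([.4492,-.3009,.16])-s['eef_pos'])/.03)
grab_frame('side')
print([(n,round(r['conf'],2),onplane('side',r['location'],.095)) for n in('spanner1_ring','spanner1_grip') for r in mark_of('side',n)])"
```

```text
[ 1.0937  2.6411 19.7074] [-1.0971 -6.7663 -1.4061]
[('spanner1_ring', 0.97, array([-0.0031,  0.095 ,  0.2344])), ('spanner1_grip', 0.93, array([-0.0038,  0.095 ,  0.1114]))]
```

```bash
python3 -m handwheel '[{"delta_pos":[-0.12,-0.75,-0.15],"dr":[0.12,0.29,2.19]},{"delta_pos":[-0.12,-0.75,-0.15],"dr":[0.12,0.29,2.19]},{"delta_pos":[-0.12,-0.75,-0.15],"dr":[0.12,0.29,2.19]},{"delta_pos":[-0.12,-0.75,-0.15],"dr":[0.12,0.29,2.19]},{"delta_pos":[-0.12,-0.75,-0.15],"dr":[0.12,0.29,2.19]},{"delta_pos":[-0.12,-0.75,-0.15],"dr":[0.12,0.29,2.19]},{"delta_pos":[-0.12,-0.75,-0.15],"dr":[0.12,0.29,2.19]},{"delta_pos":[-0.12,-0.75,-0.15],"dr":[0.12,0.29,2.19]},{"delta_pos":[-0.12,-0.75,-0.2],"dr":[0.12,0.29,2.19]},{"delta_pos":[0,0,0],"dr":[0,0,0]}]' 0 50
python3 -c "
from k import *
s=get_state()
D=Ro.from_euler('xyz',[np.pi,0,np.radians(11.1)])*Ro.from_euler('xyz',s['ee_rot']).inv()
print(np.degrees(D.as_rotvec()),(np.array([.4492,-.3009,.023])-s['eef_pos'])/.03)"
```

```text
t: 39.4
eef_pos: [0.4497, -0.3018, 0.1593]
ee_rot: [-3.141, 0.001, 0.193]
force: [0.2, 0.0, -0.2]
width: 0.0438
gripper_force: 0.0
[-0.0222 -0.0662  0.0147] [-0.0157  0.031  -4.5437]
```

```bash
python3 -m handwheel '[{"delta_pos":[0,0,-0.8],"dr":[0,0,0]},{"delta_pos":[0,0,-1],"dr":[0,0,0]},{"delta_pos":[0,0,-1],"dr":[0,0,0]},{"delta_pos":[0,0,-1],"dr":[0,0,0]},{"delta_pos":[0,0,-0.5],"dr":[0,0,0]},{"delta_pos":[0,0,-0.24],"dr":[0,0,0]},{"delta_pos":[0,0,0],"dr":[0,0,0]},{"delta_pos":[0,0,0],"dr":[0,0,0]}]'; python3 -m handwheel '[{"delta_pos":[0,0,0],"dr":[0,0,0]},{"delta_pos":[0,0,0],"dr":[0,0,0]},{"delta_pos":[0,0,0],"dr":[0,0,0]},{"delta_pos":[0,0,0],"dr":[0,0,0]},{"delta_pos":[0,0,0],"dr":[0,0,0]},{"delta_pos":[0,0,0],"dr":[0,0,0]},{"delta_pos":[0,0,0],"dr":[0,0,0]}]' 1 50;  python3 -m handwheel '[{"delta_pos":[0,0,0.4],"dr":[0,0,0]},{"delta_pos":[0,0,0.8],"dr":[0,0,0]},{"delta_pos":[0,0,0.9],"dr":[0,0,0]},{"delta_pos":[0,0,0.9],"dr":[0,0,0]},{"delta_pos":[0,0,0.9],"dr":[0,0,0]},{"delta_pos":[0,0,0.9],"dr":[0,0,0]},{"delta_pos":[0,0,0.2],"dr":[0,0,0]},{"delta_pos":[0,0,0],"dr":[0,0,0]}]'
```

```text
t: 40.2
eef_pos: [0.4511, -0.3004, 0.0249]
ee_rot: [3.141, -0.002, 0.194]
force: [-0.4, -0.8, 0.8]
width: 0.0436
gripper_force: 0.0
t: 40.9
eef_pos: [0.4506, -0.3005, 0.0246]
ee_rot: [3.141, -0.001, 0.194]
force: [-1.1, 2.0, 6.7]
width: 0.0211
gripper_force: 50.0
t: 41.7
eef_pos: [0.4506, -0.3006, 0.1752]
ee_rot: [3.141, -0.003, 0.194]
force: [-0.8, 0.4, -2.7]
width: 0.021
gripper_force: 50.0
```

```bash
python3 -m handwheel '[{"delta_pos":[-0.15,0.5,0.6],"dr":[0,0,-4.85]},{"delta_pos":[-0.15,0.6,0.8],"dr":[0,0,-4.85]},{"delta_pos":[-0.16,0.6,0.8],"dr":[0,0,-4.85]},{"delta_pos":[-0.16,0.6,0.9],"dr":[0,0,-4.85]},{"delta_pos":[0,0,0],"dr":[-1.08,-7.42,0]},{"delta_pos":[0,0,0],"dr":[-1.08,-7.42,0]},{"delta_pos":[0,0,0],"dr":[-1.08,-7.42,0]},{"delta_pos":[0,0,0],"dr":[-1.08,-7.42,0]},{"delta_pos":[0,0,0],"dr":[0,0,0]},{"delta_pos":[0,0,0],"dr":[0,0,0]}]'
python3 - <<'E'
from k import *
ring=show(.0905,.0186);s=get_state();print(s["ee_rot"])
save("side","x5");print(proj("side",ring),[(n,round(r['conf'],2),r['location'],onplane('side',r['location'],-.095)) for n in('spanner1_ring','spanner1_grip') for r in mark_of('side',n)])
phi=np.radians(60);c,sn=np.cos(phi),np.sin(phi);z=c*X-sn*Z;x=sn*X+c*Z
T=Ro.from_matrix(np.array([x,np.cross(z,x),z]).T);print("rot",np.degrees((T*Ro.from_euler('xyz',s['ee_rot']).inv()).as_rotvec()))
E
```

```text
t: 42.7
eef_pos: [0.4299, -0.2314, 0.2655]
ee_rot: [-3.141, -0.521, -0.145]
force: [0.9, 0.2, -1.2]
width: 0.0212
gripper_force: 50.0
TCP rack [-0.202  -0.0949  0.2655] ring rack [-0.1142 -0.0949  0.2944] toolx 0.867320906234766 4.557256140190204e-05 0.497749378232907 q [-0.0559 -0.2562 -0.7453  0.0825 -0.564   1.4239]
[-3.1415 -0.521  -0.1448]
[np.float64(255.38689635767935), np.float64(141.83333946842424)] [('spanner1_ring', 0.75, [197.5, 184.3], array([ 0.0914, -0.095 ,  0.1299])), ('spanner1_grip', 0.7, [203.8, 220.4], array([ 0.0807, -0.095 , -0.0073])), ('spanner1_grip', 0.48, [195.7, 328.5], array([ 0.1631, -0.095 , -0.5367]))]
rot [-0.0271 -0.1464 -0.0063]
```

```bash
python3 -m handwheel '[{"delta_pos":[0.62,-0.09,0.08],"dr":[0,0,0]},{"delta_pos":[0.62,-0.09,0.08],"dr":[0,0,0]},{"delta_pos":[0,0,0],"dr":[0,0,0]},{"delta_pos":[0,0,0],"dr":[0,0,0]}]'; python3 - <<'E'
from k import *
ring=show(.0905,.0186)
save("side","x6");save("top","x7")
for c in("side","top"): print(c,proj(c,ring),[(n,round(r['conf'],2),r['location']) for n in('spanner2_ring','spanner2_grip','peg3') for r in mark_of(c,n)])
print(proj("side",W(-.0268,-.095,.2575)),proj("top",W(-.0268,-.095,.2575)))
E
```

```text
t: 43.25
eef_pos: [0.4696, -0.237, 0.2711]
ee_rot: [-3.141, -0.522, -0.145]
force: [0.0, 0.4, -1.5]
width: 0.021
gripper_force: 50.0
TCP rack [-0.1619 -0.0948  0.2711] ring rack [-0.0741 -0.0948  0.3001] toolx 0.867015855382327 -0.00027409872642013007 0.4982804746180004 q [-0.0665 -0.1813 -0.6772  0.0738 -0.5559  1.4399]
side [np.float64(242.7795710837068), np.float64(139.0171531101776)] [('spanner2_ring', 0.59, [239.9, 137.9]), ('spanner2_grip', 0.88, [275.4, 156.0]), ('peg3', 0.75, [221.2, 161.6]), ('peg3', 0.74, [230.0, 150.3]), ('peg3', 0.7, [198.7, 174.0])]
top [np.float64(362.7708390575012), np.float64(154.60965066819915)] [('spanner2_ring', 0.66, [361.7, 151.6]), ('spanner2_grip', 0.56, [412.1, 218.4]), ('spanner2_grip', 0.54, [359.1, 190.8]), ('spanner2_grip', 0.53, [218.9, 181.1]), ('peg3', 0.9, [296.0, 136.4]), ('peg3', 0.6, [334.0, 141.9]), ('peg3', 0.55, [358.4, 145.2])]
[np.float64(228.9004696582901), np.float64(150.95472067958374)] [np.float64(361.66299119333837), np.float64(144.22496326026157)]
```

```bash
python3 -m handwheel '[{"delta_pos":[0.23,-0.035,-0.2],"dr":[0,0,0]},{"delta_pos":[0.23,-0.035,-0.2],"dr":[0,0,0]},{"delta_pos":[0.23,-0.035,-0.2],"dr":[0,0,0]},{"delta_pos":[0.23,-0.035,-0.2],"dr":[0,0,0]},{"delta_pos":[0,0,0],"dr":[0,0,0]},{"delta_pos":[0,0,0],"dr":[0,0,0]}]';python3 -m handwheel '[{"delta_pos":[0.2,-0.03,-0.2],"dr":[0,0,0]},{"delta_pos":[0.2,-0.03,-0.2],"dr":[0,0,0]},{"delta_pos":[0,0,-0.15],"dr":[0,0,0]},{"delta_pos":[0,0,-0.15],"dr":[0,0,0]},{"delta_pos":[0,0,-0.1],"dr":[0,0,0]},{"delta_pos":[0,0,0],"dr":[0,0,0]},{"delta_pos":[0,0,0],"dr":[0,0,0]}]'; python3 - <<'E'
from k import *
ring=show(.0905,.0186)
save("side","x8")
print(proj("side",ring),[(n,round(r['conf'],2),r['location'],onplane('side',r['location'],-.095)) for n in('spanner2_ring','spanner2_grip') for r in mark_of("side",n)])
E
```

```text
t: 44.25
eef_pos: [0.4966, -0.2412, 0.2472]
ee_rot: [-3.142, -0.523, -0.145]
force: [-0.1, 0.6, -1.1]
width: 0.0209
gripper_force: 50.0
t: 44.95
eef_pos: [0.5085, -0.243, 0.224]
ee_rot: [-3.142, -0.524, -0.145]
force: [-0.5, 0.9, -1.8]
width: 0.0211
gripper_force: 50.0
TCP rack [-0.1226 -0.0951  0.224 ] ring rack [-0.0349 -0.095   0.2532] toolx 0.8657614619428501 0.00010043027520139626 0.5004568721961353 q [-0.0767 -0.0577 -0.7001  0.0859 -0.4066  1.4329]
[np.float64(231.41292330722945), np.float64(152.4887206746706)] [('spanner2_ring', 0.53, [235.9, 151.3], array([-0.05  , -0.095 ,  0.2584])), ('spanner2_grip', 0.85, [262.0, 168.5], array([-0.1341, -0.095 ,  0.2094]))]
```

```bash
python3 -m handwheel '[{"delta_pos":[0,0,-0.1],"dr":[0,0,0]},{"delta_pos":[0.12,-0.018,-0.17],"dr":[0,0,0]},{"delta_pos":[0.12,-0.018,-0.17],"dr":[0,0,0]},{"delta_pos":[0.12,-0.018,-0.17],"dr":[0,0,0]},{"delta_pos":[0.12,-0.018,-0.17],"dr":[0,0,0]},{"delta_pos":[0.12,-0.018,-0.15],"dr":[0,0,0]},{"delta_pos":[0.12,-0.018,-0.15],"dr":[0,0,0]},{"delta_pos":[0,0,0],"dr":[0,0,0]},{"delta_pos":[0,0,0],"dr":[0,0,0]}]' 1 10; python3 - <<'E'
from k import *
show(.0905,.0186)
for i in range(2):
  grab_frame("side");print([(n,round(r['conf'],2),onplane('side',r['location'],-.095)) for n in('spanner2_ring','spanner2_grip') for r in mark_of("side",n)])
E
```

```text
t: 46.0
eef_pos: [0.5302, -0.2462, 0.1913]
ee_rot: [-3.141, -0.524, -0.145]
force: [0.9, -0.4, -1.1]
width: 0.0219
gripper_force: 10.0
TCP rack [-0.1006 -0.0951  0.1913] ring rack [-0.0129 -0.0951  0.2204] toolx 0.8659935747627089 7.991336330013918e-05 0.50005511904545 q [-0.0818  0.0228 -0.7172  0.1031 -0.3095  1.418 ]
[('spanner2_ring', 0.5, array([-0.024 , -0.095 ,  0.2376])), ('spanner2_grip', 0.71, array([-0.1112, -0.095 ,  0.1635]))]
[('spanner2_ring', 0.73, array([-0.2286, -0.095 ,  0.1158])), ('spanner2_ring', 0.51, array([-0.0266, -0.095 ,  0.2471])), ('spanner2_ring', 0.39, array([ 0.1651, -0.095 , -0.5254])), ('spanner2_grip', 0.79, array([-0.1055, -0.095 ,  0.1646]))]
```

```bash
python3 -m handwheel '[{"delta_pos":[0.2,-0.03,-0.13],"dr":[0,0,0]},{"delta_pos":[0.2,-0.03,-0.13],"dr":[0,0,0]},{"delta_pos":[0.2,-0.03,-0.12],"dr":[0,0,0]},{"delta_pos":[0.2,-0.03,-0.12],"dr":[0,0,0]},{"delta_pos":[0.2,-0.03,-0.11],"dr":[0,0,0]},{"delta_pos":[0.2,-0.03,-0.1],"dr":[0,0,0]},{"delta_pos":[0.2,-0.03,-0.1],"dr":[0,0,0]},{"delta_pos":[0,0,0],"dr":[0,0,0]},{"delta_pos":[0,0,0],"dr":[0,0,0]}]' 1 6; python3 - <<'E'
from k import *
show(.0905,.0186)
for i in range(2):
  grab_frame("side");print([(n,round(r['conf'],2),onplane('side',r['location'],-.095)) for n in('spanner2_ring','spanner2_grip') for r in mark_of("side",n)])
E
```

```text
t: 47.2
eef_pos: [0.5726, -0.2525, 0.1673]
ee_rot: [-3.141, -0.525, -0.145]
force: [-0.0, -0.6, -1.7]
width: 0.0217
gripper_force: 6.0
TCP rack [-0.0577 -0.0952  0.1673] ring rack [ 0.0299 -0.0952  0.1966] toolx 0.8655352214338459 0.00021640277290773936 0.500848014498713 q [-0.0891  0.1248 -0.6755  0.1127 -0.2482  1.4134]
[('spanner2_ring', 0.78, array([-0.0181, -0.095 ,  0.2383])), ('spanner2_ring', 0.49, array([ 0.1318, -0.095 , -0.3924])), ('spanner2_grip', 0.69, array([-0.0515, -0.095 ,  0.1473]))]
[('spanner2_ring', 0.63, array([-0.025 , -0.095 ,  0.2366])), ('spanner2_ring', 0.52, array([-0.0378, -0.095 ,  0.2583])), ('spanner2_grip', 0.64, array([-0.06  , -0.095 ,  0.1458]))]
```

```bash
python3 -m handwheel '[{"delta_pos":[0.13,-0.02,-0.05],"dr":[0,0,0]},{"delta_pos":[0.13,-0.02,-0.05],"dr":[0,0,0]},{"delta_pos":[0.13,-0.02,-0.03],"dr":[0,0,0]},{"delta_pos":[0,0,0],"dr":[0,0,0]},{"delta_pos":[0,0,0],"dr":[0,0,0]}]' 1 5;python3 -m handwheel '[{"delta_pos":[0,0,0],"dr":[0,0,0]},{"delta_pos":[0,0,0],"dr":[0,0,0]},{"delta_pos":[0,0,0],"dr":[0,0,0]}]' 1 3; python3 -m handwheel '[{"delta_pos":[0,0,0],"dr":[0,0,0]},{"delta_pos":[0,0,0],"dr":[0,0,0]},{"delta_pos":[0,0,0],"dr":[0,0,0]},{"delta_pos":[0,0,0],"dr":[0,0,0]},{"delta_pos":[0,0,0],"dr":[0,0,0]},{"delta_pos":[0,0,0],"dr":[0,0,0]},{"delta_pos":[0,0,0],"dr":[0,0,0]},{"delta_pos":[0,0,0],"dr":[0,0,0]}]' 0.3 3
python3 -c "
from k import *
for i in range(2):
  grab_frame('side')
  print([(n,round(r['conf'],2),onplane('side',r['location'],-.095)) for n in('spanner2_ring','spanner2_grip') for r in mark_of('side',n)])"
```

```text
t: 48.0
eef_pos: [0.584, -0.2543, 0.1631]
ee_rot: [-3.141, -0.524, -0.145]
force: [0.9, -0.5, -1.5]
width: 0.0219
gripper_force: 5.0
t: 48.3
eef_pos: [0.5838, -0.2543, 0.1634]
ee_rot: [-3.141, -0.524, -0.145]
force: [0.1, 0.0, -1.5]
width: 0.0217
gripper_force: 3.0
t: 49.1
eef_pos: [0.5839, -0.2543, 0.1632]
ee_rot: [-3.141, -0.524, -0.145]
force: [-0.4, -0.4, -0.4]
width: 0.0304
gripper_force: 0.0
[('spanner2_ring', 0.76, array([-0.0139, -0.095 ,  0.241 ])), ('spanner2_grip', 0.71, array([ 0.0886, -0.095 , -0.3024])), ('spanner2_grip', 0.64, array([-0.007 , -0.095 ,  0.1247]))]
[('spanner2_ring', 0.74, array([-0.0095, -0.095 ,  0.2302])), ('spanner2_ring', 0.45, array([ 0.1957, -0.095 , -0.7058])), ('spanner2_grip', 0.51, array([-0.0091, -0.095 ,  0.1242]))]
```

Hanging straight. I retreat level and then check everything.

```bash
python3 -m handwheel '[{"delta_pos":[-0.3,0.044,0],"dr":[0,0,0]},{"delta_pos":[-0.5,0.073,0],"dr":[0,0,0]},{"delta_pos":[-0.8,0.117,0],"dr":[0,0,0]},{"delta_pos":[-0.8,0.117,0],"dr":[0,0,0]},{"delta_pos":[-0.8,0.117,0],"dr":[0,0,0]},{"delta_pos":[-0.8,0.117,0.3],"dr":[0,0,0]},{"delta_pos":[-0.4,0,0.6],"dr":[0.6,4,0]},{"delta_pos":[0,0,0.6],"dr":[0.6,4,0]},{"delta_pos":[0,0,0.6],"dr":[0.6,4,0]},{"delta_pos":[0,0,0],"dr":[0,0,0]}]'
python3 -c "
from k import *
grab_frame('side')
for yr,k in((.095,1),(-.095,2)):
  print([(n,round(r['conf'],2),onplane('side',r['location'],yr)) for n in('spanner%d_ring'%k,'spanner%d_grip'%k) for r in mark_of('side',n)])
grab_frame('top')
for k in(1,2,3):
  for c in('side','top'):
    print(k,c,[(round(r['conf'],2),onz(c,r['location'],.039)) for r in mark_of(c,'lever%d_mid'%k)])
for n in('pumpcan','dish','jar'):
  print(n,[(round(r['conf'],2),onz('side',r['location'],0)) for r in mark_of('side',n)])
"
```

```text
t: 50.4
eef_pos: [0.4544, -0.2372, 0.23]
ee_rot: [-3.141, -0.316, -0.144]
force: [-0.2, 0.6, -0.9]
width: 0.0311
gripper_force: 0.0
[('spanner1_ring', 0.7, array([-0.0039,  0.095 ,  0.2246])), ('spanner1_grip', 0.74, array([-0.0057,  0.095 ,  0.115 ]))]
[('spanner2_ring', 0.59, array([-0.0124, -0.095 ,  0.2398])), ('spanner2_grip', 0.79, array([-0.0105, -0.095 ,  0.1247]))]
1 side [(0.92, array([0.5645, 0.3418, 0.039 ])), (0.35, array([ 0.7938, -0.5008,  0.039 ]))]
1 top [(0.47, array([0.5709, 0.3443, 0.039 ]))]
2 side [(0.75, array([0.1786, 0.3263, 0.039 ])), (0.66, array([0.5863, 0.2017, 0.039 ]))]
2 top [(0.68, array([0.2781, 0.4781, 0.039 ])), (0.67, array([0.1749, 0.2947, 0.039 ]))]
3 side [(0.66, array([0.5693, 0.2785, 0.039 ]))]
3 top [(0.54, array([0.5721, 0.267 , 0.039 ]))]
pumpcan [(0.65, array([ 0.5183, -0.4582,  0.    ]))]
dish [(0.97, array([0.6012, 0.1112, 0.    ]))]
jar [(0.61, array([ 0.4272, -0.4628,  0.    ]))]
```

```bash
python3 -c "
from station import *
print(job_done())"
```

```text
the job is handed in; nothing more can be done
None
```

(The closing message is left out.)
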